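# Pack the finished cartons into the transit case and draw its latch shut

## Robot

A 7-joint arm with a two-finger parallel gripper is mounted at the origin on a cart in front of the work surface, level with it; the furniture and walls round the work are solid. World frame = base frame: x ahead of the robot, y to its left, z up, the work surface at z = 0. Lengths are in m, angles in rad, forces in N, time in s.
With the tool pointing down it reaches from about 0.35 to 0.9 m from the base axis. Payload 8.1 kg.
Tool frame: the origin (TCP) lies at the centre of the arm's flange, where the gripper is bolted on; the fingertips stand 178 mm ahead of it and the grasp point (between the pads) lies 159 mm ahead of it; z points along the fingers, y is the direction in which the jaws open and shut (so a half turn about z gives the same grasp; the last joint's range is limited). The gripper opens to 92 mm and grips with 3 to 60 N. Pads are 19 mm wide; open, the fingers measure 130 mm over their backs; the gripper's body (75 mm by 190 mm) begins 47 mm behind the grasp point.
Start: joints at [1.063, 0.434, 0.025, 1.573, -0.012, 1.134, -0.075], TCP at [0.246, -0.575, 0.405] pointing down, gripper open.
Joint ranges: [-2.62, 2.62], [-0.44, 2.09], [-1.27, 1.32], [0.08, 2.57], [-1.32, 4.46], [0.12, 2], [-2.74, 2.74]. Speed limits (rad/s): [2.22, 2.22, 3.01, 3.01, 3.14, 3.14, 3.14].

## Interface

Orientations are given as a rotation vector (axis times angle).
In Python, from cell import arm, get_image, camera_model gives the robot as it stands. The module is installed in compiled form; this text tells all that it offers.
- The arm moves only by the shell command python3 -m pendant 'ROWS' [FORCE]. ROWS is JSON, a list that holds one entry, the list of rows, each a list of 7 numbers: the shift along the tool's x, y, z in mm, then the turn, a rotation vector about the tool's x, y, z in rad, then the closure, from -1 (fully open) to 1 (shut). In form: [[[x, y, z, rx, ry, rz, hand], ...]]. A call has 1 to 20 rows; each row is the pose to reach, as a shift and turn from the pose commanded when the call began, along the tool's axes at that moment; what a row does not reach only later rows make up. A row lasts 1/8 s, in which the tool goes at most 62.5 mm and 10.7 degrees, less where a joint would pass 70% of its speed; a pose out of reach is approached as far as the arm can. A call with a gripper value outside its range is refused whole. The fingers move at their own pace and stop on an object; FORCE is the grip in N (left out, the last holds). Time passes only in rows, so rows that repeat a pose let the fingers close. It gives the time, the measured TCP pose, the force and the opening at its end, in the units of the state.
- arm.observe(): the state, without advancing time (a new reading comes with each control period).
- get_image(name): name is "scene" or "top" or "wrist"; returns the picture (480x640x3 uint8, red, green, blue); there is no depth.
- camera_model(name): a dict with "fx", "fy", "cx", "cy" (pixels), "position" and "orientation" of the camera in the world; the wrist camera has in their place "T_tool_cam" (4x4, takes a point from camera to tool coordinates, whose origin is the TCP and whose axes are the flange's). Camera axes: x right, y down, z forward; pixel columns grow to the right and rows downward; lengths in m; the calibration is good to about 2 mm. A picture is of the moment at which its call begins: read the wrist's pose just before it. camera_model takes no time and is no camera call.
- arm.sign_off(): hands the job in, once; it reports no verdict.
The state is a dict: "clock": time; "joints": joint angles; "dq": joint speeds; "joint_efforts": joint torques, N m; "position": TCP position; "ee_rot": TCP orientation; "force": force on the tool from outside, world axes, zero at the start; "ft_torque": the same for the moment, N m; "width": opening from 0.0 (shut) to 1.0 (fully open).
Only numpy, scipy, OpenCV 4.12 (cv2) and the standard library are available. Lean on these libraries where they do the work, as an engineer would, in place of code of your own. Each camera call takes 0.05 s, during which the arm holds its last target.

## Task

Collect all the finished cartons of blades from the machine's catch tray into the transit case, one flat on the bottom of each foam pocket (any pockets will do, some may stay empty). Then shut the lid, hook the claw of the draw latch over the keeper on the lid, and swing the latch lever down over centre until it lies home against the case. Leave the other things on the table where they are.

Things in the scene. Friction and masses are not known exactly. Their poses are not given: they have to be found in the camera images.
- case: Transit case, fixed: grey shell 114 (x) by 344 (y), walls 3 thick, rim 88 above the table, lid hinged on its +x side, draw latch on its -x side. Origin: centre of its underside; y along it. Inside, a dark foam bed, top 60 above the table, with five pockets in a row, each 84 (x) by 50 (y), floor 34 above the table, 12 of foam between them. All case x, y, z below are mm in this frame.
- lid (a joint): Lid hinge, rad: 0 = shut, 1.75 = fully open, 10 deg past upright. Axis: case y through x = 57, z = 88. The lid is 114 by 344 by 34 deep, foam filled to 2 short of its rim, so cartons must be well down (shut, its top is 122 above the table). A friction stay (0.22 N m) holds it wherever it is left; push it all the way down (about 4 N at its free edge).
- lid_edge (a point): Middle of the lid's free long edge, at the lid's outer top face: at case x = -57, y = 0, z = 122 when shut. Turns with the lid.
- keeper (a point): Where the claw's bar lies when hooked: in the keeper, a steel hook 22 wide in the middle of the lid's free side. Shut: case x = -71, y = 0, z = 105 and the axes are the case's. The point is 3 above the keeper's seat, 14 out from the lid's face; outside it an upturned lip (top 5 above this point, 9 further out) holds the bar, a ramp leads in from the lid's face. The bar comes over the lip and down.
- claw_bar (a point): Middle of the round bar (6 thick, along the case's y) at the end of the latch's claw. The claw is a loop: two flat legs (38 over their outsides, 30 clear between) and this bar, 59.5 from the claw's pivot pin on the lever. Pinch it across its legs within 25 of the bar. It swings about its pin with hardly any friction, falling by its weight; starts lying back on the lever. Springs out 7 at 8 N/mm.
- latch_pivot (a point): Pivot of the latch's lever on the case: case x = -71, y = 0, z = 60. The claw's pin turns with the lever, 18 from this pivot: at lever value q it stands at angle t = 195 deg - q from straight up, measured outward from the case: case x = -71 - 18 sin t, z = 60 + 18 cos t.
- lever (a joint): Latch lever, rad: 0 = home, hanging down along the case's front; grows as it swings out and up, to 2.5. Handle: plate 20 wide, 3 thick, reaching 58 from the pivot, at 175 deg - q from straight up (outward), between the claw's legs. Stays where left (0.04 N m). Above 1.9 the claw has slack to clear the keeper's lip; hooked, it pulls from about 1.0 down (up to 3 N at the end); dead centre is at 0.26, press on to 0.
- tray_floor (a point): Centre of the floor of the machine's fixed steel catch tray (190 by 290, walls 2.5 thick and 30 high, floor 2.5 above the table). Its y axis points to the machine, a white housing 225 high that begins 210 from this point (a label roll on top of it makes 280); a chute comes down from it to the tray's wall. Mind the frame's tall post, 40 square, behind the table at world x = 612, y = 98 mm.
- carton0_mid (a point): Centre of a sealed carton, 35 (x) by 75 (y) by 45 (z) mm, 0.11 kg, standing in the catch tray, its long (y) side roughly square to the tray's y; its z axis points up at the start. Grasp it across the 35. 3 to 5 cartons are present, the rest are absent.
- carton1_mid (a point): Centre of a sealed carton, 35 (x) by 75 (y) by 45 (z) mm, 0.11 kg, standing in the catch tray, its long (y) side roughly square to the tray's y; its z axis points up at the start. Grasp it across the 35. 3 to 5 cartons are present, the rest are absent.
- carton2_mid (a point): Centre of a sealed carton, 35 (x) by 75 (y) by 45 (z) mm, 0.11 kg, standing in the catch tray, its long (y) side roughly square to the tray's y; its z axis points up at the start. Grasp it across the 35. 3 to 5 cartons are present, the rest are absent.
- carton3_mid (a point): Centre of a sealed carton, 35 (x) by 75 (y) by 45 (z) mm, 0.11 kg, standing in the catch tray, its long (y) side roughly square to the tray's y; its z axis points up at the start. Grasp it across the 35. 3 to 5 cartons are present, the rest are absent.
- carton4_mid (a point): Centre of a sealed carton, 35 (x) by 75 (y) by 45 (z) mm, 0.11 kg, standing in the catch tray, its long (y) side roughly square to the tray's y; its z axis points up at the start. Grasp it across the 35. 3 to 5 cartons are present, the rest are absent.
- pocket0 (a point): Where the centre of a carton lies that is down in pocket 0 of the case (case x = 0, y = -124, z = 56.5).
- pocket1 (a point): Where the centre of a carton lies that is down in pocket 1 of the case (case x = 0, y = -62, z = 56.5).
- pocket2 (a point): Where the centre of a carton lies that is down in pocket 2 of the case (case x = 0, y = 0, z = 56.5).
- pocket3 (a point): Where the centre of a carton lies that is down in pocket 3 of the case (case x = 0, y = 62, z = 56.5).
- pocket4 (a point): Where the centre of a carton lies that is down in pocket 4 of the case (case x = 0, y = 124, z = 56.5).
- marker_black: Bystander: felt marker lying, 130 long, 18 high mm; origin at the centre of its underside.
- ok_stamp: Bystander: hand stamp standing, 27x40, 74 high mm; origin at the centre of its underside.
- tally_counter: Bystander: hand tally counter, 44x44x25 mm; origin at the centre of its underside.
- tape_roll: Bystander: roll of white tape lying flat, 59 across, 24 high mm; origin at the centre of its underside.
- wash_bottle: Bystander: squeeze bottle standing, 62x84, 185 high mm; origin at the centre of its underside.
- ink_pad: Bystander: ink pad tin, shut, 56x82x15 mm; origin at the centre of its underside.

How it is judged:
On the way, in this order (a step that is already met when the one before it is completed fails the run):
1. every carton is down in a pocket of the case ((distance between carton0_mid and pocket0 below 0.016 m or distance between carton0_mid and pocket1 below 0.016 m or distance between carton0_mid and pocket2 below 0.016 m or distance between carton0_mid and pocket3 below 0.016 m or distance between carton0_mid and pocket4 below 0.016 m) and (distance between carton1_mid and pocket0 below 0.016 m or distance between carton1_mid and pocket1 below 0.016 m or distance between carton1_mid and pocket2 below 0.016 m or distance between carton1_mid and pocket3 below 0.016 m or distance between carton1_mid and pocket4 below 0.016 m) and (distance between carton2_mid and pocket0 below 0.016 m or distance between carton2_mid and pocket1 below 0.016 m or distance between carton2_mid and pocket2 below 0.016 m or distance between carton2_mid and pocket3 below 0.016 m or distance between carton2_mid and pocket4 below 0.016 m) and (distance between carton3_mid and pocket0 below 0.016 m or distance between carton3_mid and pocket1 below 0.016 m or distance between carton3_mid and pocket2 below 0.016 m or distance between carton3_mid and pocket3 below 0.016 m or distance between carton3_mid and pocket4 below 0.016 m) and (distance between carton4_mid and pocket0 below 0.016 m or distance between carton4_mid and pocket1 below 0.016 m or distance between carton4_mid and pocket2 below 0.016 m or distance between carton4_mid and pocket3 below 0.016 m or distance between carton4_mid and pocket4 below 0.016 m)), for 0.2 s.
2. the lid is shut (value of joint lid below 0.04 rad), for 0.2 s.
3. the claw's bar is hooked behind the keeper's lip, the lever still up (x of claw_bar in the frame of keeper between -0.005 and 0.018 m and z of claw_bar in the frame of keeper between -0.006 and 0.024 m and value of joint lever above 0.4 rad and value of joint lid below 0.04 rad), for 0.2 s.
4. the lever is home over centre, the claw pulling on the keeper (value of joint lever below 0.08 rad and distance between claw_bar and keeper below 0.007 m and value of joint lid below 0.03 rad), for 0.2 s.
At the end, for the whole second after the job is handed in: Every carton lies in a pocket of the case (its centre within 16 mm of where it lies when down in the pocket), the lid is shut (below 0.03 rad), the claw's bar lies in the keeper (within 7 mm of the keeper point) and the lever is home (below 0.08 rad) (all of step 1 and all of step 4); the robot touches nothing.
It fails at once if a bystander (marker, stamp, tally counter, tape roll, bottle or ink pad) is moved by more than 40 mm (distance of any of marker_black, ok_stamp, tally_counter, tape_roll, wash_bottle, ink_pad from where it was at the start of the episode above 0.04 m).
Of carton0, carton1, carton2, carton3, carton4 only 3 to 5 are there at a start; the rules pass over those that are not, and their reading is None.
At some moment in a run one of carton0, carton1, carton2, carton3, carton4 may be knocked a few centimetres aside while the robot is not near it.
Once in a run the grip may slacken for a moment while it holds something.
It also fails if it takes over 210 s, if anything falls off the work surface, if the arm or the gripper's body presses on something with over 40 N, if the wrist force passes 120 N, or if a joint passes its speed limit or range.

## Working session

There is one attempt and no reset: what is moved stays moved. The work goes in short steps, Python scripts to look and compute and a shell command to move; the robot and the scene stay as the last step left them, time stands still between calls to the robot, and variables do not carry over. Pictures are saved under pics/ and viewed, and the job is handed in when it is done.

```bash
ls; mkdir -p pics; python3 - <<'E'
from cell import arm,get_image,camera_model
import cv2
s=arm.observe();print(s)
for n in ["scene","top","wrist"]:
    im=get_image(n);cv2.imwrite(f"pics/{n}0.png",im[:,:,::-1]);print(n,camera_model(n))
E
```

```text
pics
{'clock': 0.0, 'joints': array([ 1.06340144,  0.43522051,  0.02493553,  1.57406362, -0.01157978,
        1.13397712, -0.0751532 ]), 'dq': array([-4.51512340e-05, -6.23585984e-04,  1.18999558e-03, -7.87643279e-04,
        8.25200734e-04, -7.91136111e-04,  1.16488857e-04]), 'joint_efforts': array([-1.75968044e-04, -6.67847729e+01,  9.84963700e-01, -3.14458752e+01,
       -6.06448087e-02,  4.28830110e-02,  1.64203830e-04]), 'position': array([ 0.24604444, -0.57429571,  0.40395881]), 'ee_rot': array([-3.07606168e+00, -6.31101628e-01,  6.96596182e-04]), 'force': array([ 0.28171224,  0.17455539, -0.54203188]), 'ft_torque': array([ 0.01107689, -0.02211413, -0.01230727]), 'width': 0.9969975299129185}
scene {'fx': 490.62474088650447, 'fy': 490.62474088650447, 'cx': 309.2113971648375, 'cy': 237.7335132909829, 'position': array([-0.01057204, -1.00040901,  1.1977973 ]), 'orientation': array([-2.34146152,  0.64029469, -0.24119762])}
top {'fx': 593.4388993924168, 'fy': 593.4388993924168, 'cx': 318.8244921121371, 'cy': 246.46136508488493, 'position': array([ 0.40872796, -0.13745111,  1.46682327]), 'orientation': array([-2.20249043,  2.21290411, -0.05847105])}
wrist {'fx': 335.2967818717632, 'fy': 335.2967818717632, 'cx': 317.6798870485792, 'cy': 233.85834403469784, 'T_tool_cam': array([[ 2.68218925e-04, -9.55086220e-01, -2.96327928e-01,
         8.03051349e-02],
       [ 9.99999883e-01,  3.75719357e-04, -3.05828371e-04,
        -3.07358585e-04],
       [ 4.03428601e-04, -2.96327811e-01,  9.55086208e-01,
         2.20174800e-02],
       [ 0.00000000e+00,  0.00000000e+00,  0.00000000e+00,
         1.00000000e+00]])}
```

View pics/scene0.png

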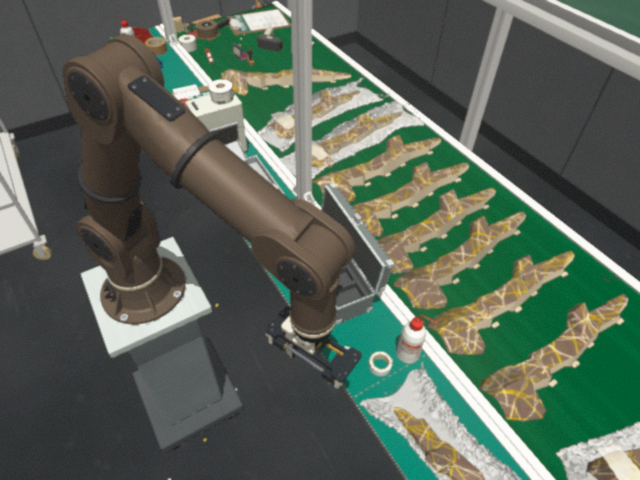

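View pics/top0.png

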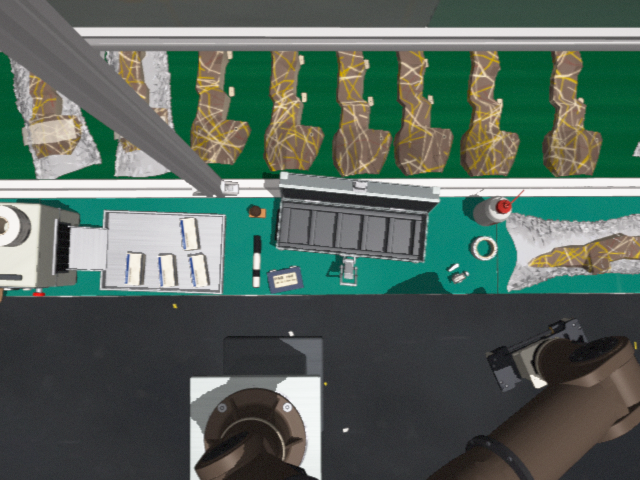

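View pics/wrist0.png

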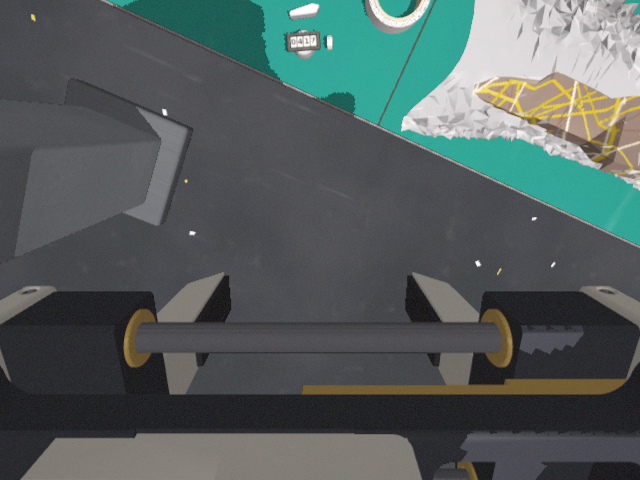

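The top view shows four cartons in the tray, at (190,234), (135,268), (167,269) and (198,269). The case is at (275–430, 195–262) with its lid open toward +x, and the latch is at (348,265). The tray is at left, and the bystanders sit between it and the case and to the right. Next I'll zoom in.

```bash
cat > h.py <<'E'
import numpy as np,cv2
from scipy.spatial.transform import Rotation as R
from cell import arm,get_image,camera_model
def cam(n,s=None):
    c=camera_model(n)
    if n=="wrist":
        s=s or arm.observe()
        T=np.eye(4);T[:3,:3]=R.from_rotvec(s["ee_rot"]).as_matrix();T[:3,3]=s["position"]
        T=T@c["T_tool_cam"]
    else:
        T=np.eye(4);T[:3,:3]=R.from_rotvec(c["orientation"]).as_matrix();T[:3,3]=c["position"]
    return c,T
def ray(n,px,s=None):
    c,T=cam(n,s);d=T[:3,:3]@np.array([(px[0]-c["cx"])/c["fx"],(px[1]-c["cy"])/c["fy"],1.])
    return T[:3,3],d
def onz(n,px,z,s=None):
    o,d=ray(n,px,s);return o+d*(z-o[2])/d[2]
def proj(n,p,s=None):
    c,T=cam(n,s);q=T[:3,:3].T@(np.array(p)-T[:3,3]);return np.array([c["cx"]+c["fx"]*q[0]/q[2],c["cy"]+c["fy"]*q[1]/q[2]])
def snap(n,name,crop=None,sc=1):
    s=arm.observe();im=get_image(n)
    a=im[:,:,::-1]
    cv2.imwrite(f"pics/{name}_raw.png",a)
    if crop: a=a[crop[1]:crop[3],crop[0]:crop[2]]
    a=cv2.resize(a,None,fx=sc,fy=sc,interpolation=cv2.INTER_CUBIC)
    cv2.imwrite(f"pics/{name}.png",a);return im,s
def delta(pos,rot=None,s=None):
    """rows to go to TCP pos(m), rot (Rotation) from commanded ~ measured pose"""
    s=s or arm.observe();R0=R.from_rotvec(s["ee_rot"])
    d=R0.inv().apply(np.array(pos)-s["position"])*1000
    r=(R0.inv()*rot).as_rotvec() if rot is not None else np.zeros(3)
    return np.round(d,1),np.round(r,3)
E
python3 - <<'E'
import cv2
a=cv2.imread('pics/top0.png')
cv2.imwrite('pics/a.png',cv2.resize(a[195:305,90:290],None,fx=4,fy=4,interpolation=cv2.INTER_CUBIC))
cv2.imwrite('pics/b.png',cv2.resize(a[165:300,260:460],None,fx=4,fy=4,interpolation=cv2.INTER_CUBIC))
E
```

```text
(no output)
```

View pics/a.png

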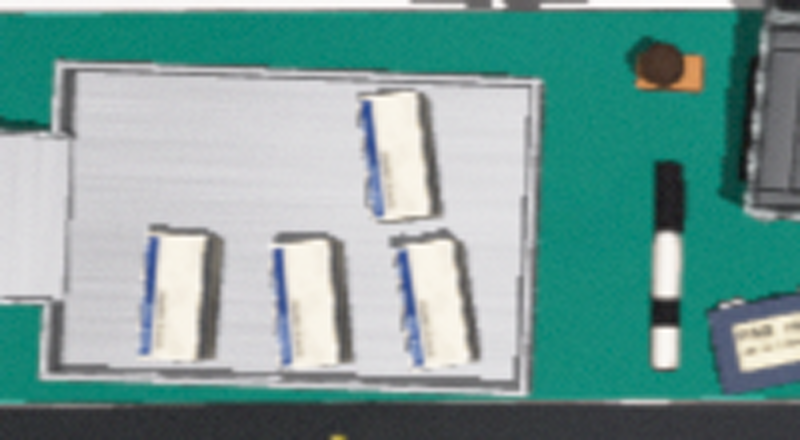

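View pics/b.png

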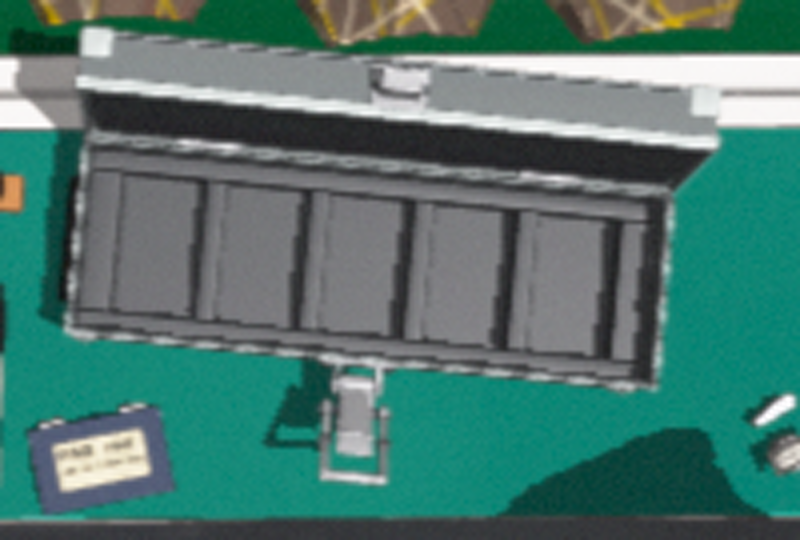

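```bash
python3 - <<'E'
from h import *
a=cv2.imread('pics/top0.png');h=cv2.cvtColor(a,cv2.COLOR_BGR2HSV)
b=a.astype(int)
white=((b[:,:,2]-b[:,:,0])>8)&(b[:,:,2]>190)
blue=(h[:,:,0]>100)&(h[:,:,0]<130)&(h[:,:,1]>90)
m=((white|blue)*255).astype(np.uint8);m[:, :105]=0;m[:,223:]=0;m[:212]=0;m[292:]=0
m=cv2.morphologyEx(m,cv2.MORPH_CLOSE,np.ones((3,3)))
cs,_=cv2.findContours(m,0,1)
for c in cs:
    if cv2.contourArea(c)<100: continue
    P=np.array([onz('top',p[0],0.0475)[:2] for p in c])*1000
    (cx,cy),(w,hh),an=cv2.minAreaRect(P.astype(np.float32))
    bx=cv2.boxPoints(((cx,cy),(w,hh),an))
    e=max([bx[1]-bx[0],bx[2]-bx[1]],key=np.linalg.norm)
    print(round(cx,1),round(cy,1),round(w,1),round(hh,1),'long axis deg',np.degrees(np.arctan2(e[1],e[0])))
f=lambda x,y,ox,oy:(x/4+ox-.4,y/4+oy-.4)
print('tray corners')
for p in [(60,65),(540,82),(525,392),(42,377)]: print(np.round(onz('top',f(*p,90,195),0.03)*1000,1))
print('case')
for p in [(67,333),(655,387),(668,195),(90,140)]: print(np.round(onz('top',f(*p,260,165),0.088)*1000,1))
E
```

```text
408.7 131.9 74.9 31.3 long axis deg 9.217597
408.9 207.9 74.9 30.9 long axis deg 5.698056
414.1 287.3 31.6 74.2 long axis deg -3.2273993
497.5 155.0 74.2 31.0 long axis deg 7.325001
tray corners
[554.4 361.1  30. ]
[543.   71.5  30. ]
[355.7  80.3  30. ]
[366.3 370.1  30. ]
case
[460.9 -57.   88. ]
[ 427.9 -398.9   88. ]
[ 539.9 -407.9   88. ]
[573.3 -70.6  88. ]
```

```bash
python3 - <<'E'
from h import *
print(delta([.40,.18,.46],R.from_euler('z',180,degrees=True)*R.from_euler('x',180,degrees=True)))
E
```

```text
(array([ 438.5, -632.9,  -55.2]), array([-1.000e-03, -2.000e-03, -2.737e+00]))
```

```bash
python3 -m pendant '[[[30,-40,-55,0,0,-0.18,-1],[60,-87,-55,0,0,-0.36,-1],[90,-130,-55,0,0,-0.54,-1],[120,-174,-55,0,0,-0.72,-1],[150,-217,-55,0,0,-0.9,-1],[180,-260,-55,0,0,-1.08,-1],[210,-303,-55,0,0,-1.26,-1],[240,-346,-55,0,0,-1.44,-1],[270,-390,-55,0,0,-1.62,-1],[300,-433,-55,0,0,-1.8,-1],[330,-476,-55,0,0,-1.98,-1],[360,-520,-55,0,0,-2.16,-1],[390,-563,-55,0,0,-2.34,-1],[415,-600,-55,0,0,-2.52,-1],[438,-633,-55,0,0,-2.7,-1],[438,-633,-55,0,0,-2.737,-1],[438,-633,-55,0,0,-2.737,-1]]]' && python3 - <<'E'
from h import *
im,s=snap('wrist','w1');print(s['joints'],s['position'])
E
```

```text
clock: 2.28
position: [0.3994, 0.1792, 0.4593]
ee_rot: [-0.002, -3.141, 0.001]
force: [-0.6, 0.2, 0.9]
width: 1.0
[ 0.25866458  0.1818411  -0.90576468  1.86175982  0.15504265  1.17241015
  0.86975524] [0.39940391 0.17916333 0.45934249]
```

View pics/w1.png

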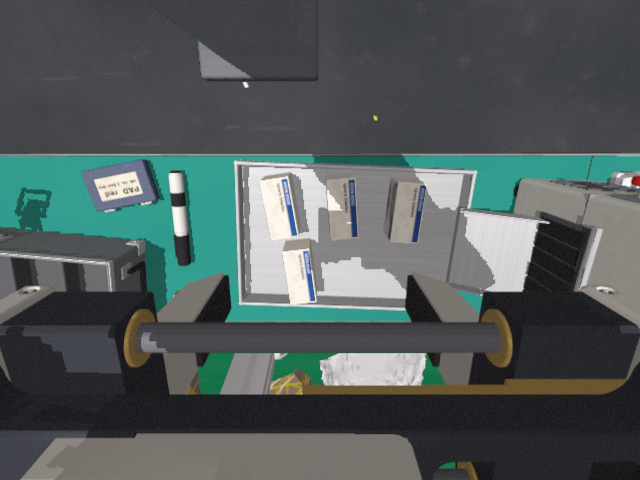

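The wrist view shows the four cartons at (280,207), (342,208), (405,212) and (300,272). I'll measure their top faces.

```bash
python3 - <<'E'
import cv2
a=cv2.imread('pics/w1_raw.png')
cv2.imwrite('pics/w1z.png',cv2.resize(a[155:315,230:430],None,fx=4,fy=4,interpolation=cv2.INTER_CUBIC)[:600])
E
```

```text
(no output)
```

View pics/w1z.png

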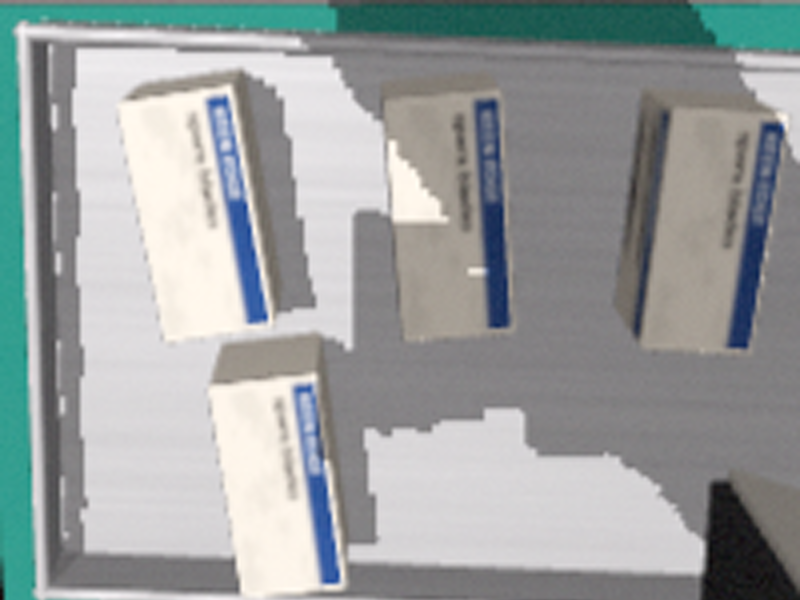

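```bash
python3 - <<'E'
from h import *
q={'A':[(121,102),(236,84),(272,323),(166,341)],'B':[(384,94),(500,85),(513,328),(404,340)],'C':[(668,108),(786,122),(750,353),(637,348)],'D':[(211,385),(318,373),(346,588),(243,597)]}
for k,v in q.items():
    P=np.array([onz('wrist',(x/4+230-.4,y/4+155-.4),.0475)[:2] for x,y in v])*1000
    c=P.mean(0);e=(P[0]+P[1]-P[2]-P[3])/2;w=(P[0]+P[3]-P[1]-P[2])/2
    print(k,c.round(1),np.linalg.norm(e).round(1),np.linalg.norm(w).round(1),np.degrees(np.arctan2(-e[1],-e[0])).round(1),np.degrees(np.arctan2(w[0],-w[1])).round(1))
E
```

```text
A [408.1 133.2] 73.3 33.5 7.4 9.3
B [408.1 207.9] 74.6 33.5 4.9 5.4
C [414.6 285.6] 72.4 34.8 -3.5 -4.8
D [496.6 155.5] 74.3 33.5 6.3 6.0
```

```bash
cat >> h.py <<'E'
def down(yaw): return R.from_euler('z',yaw,degrees=True)*R.from_euler('x',180,degrees=True)
E
python3 - <<'E'
from h import *
print(delta([.4084,.1325,.27],down(188.5)))
E
```

```text
(array([ -9.2, -46. , 189.5]), array([-0.001, -0.001, -0.151]))
```

```bash
python3 -m pendant '[[[-9,-46,60,0,0,-0.15,-0.22],[-9,-46,120,0,0,-0.15,-0.22],[-9,-46,180,0,0,-0.15,-0.22],[-9,-46,190,0,0,-0.15,-0.22],[-9,-46,190,0,0,-0.15,-0.22],[-9,-46,190,0,0,-0.15,-0.22]]]' && python3 - <<'E'
from h import *
im,s=snap('wrist','w2');print(delta([.4084,.1325,.209],down(188.5)),s['width'])
E
```

```text
clock: 3.08
position: [0.4094, 0.1343, 0.2717]
ee_rot: [-0.235, 3.129, 0.001]
force: [0.1, 0.5, 1.0]
width: 0.609
(array([ 1.4, -1.6, 62.7]), array([0.   , 0.004, 0.001])) 0.6088252218386264
```

View pics/w2.png

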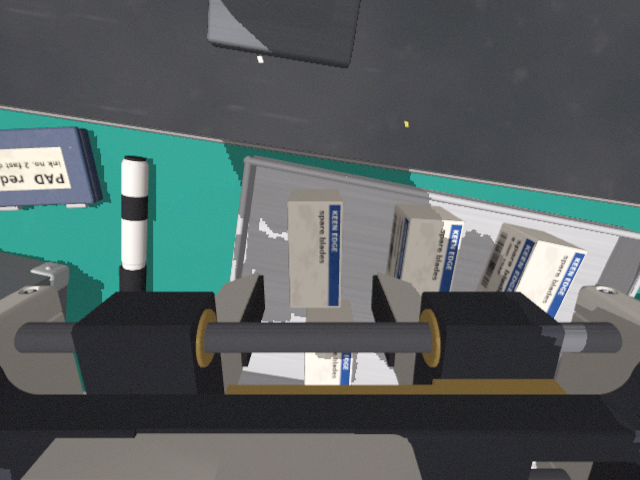

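The carton is centred between the fingers at (316,250) and square to them. I'll descend, grip and lift.

```bash
python3 -m pendant '[[[0,0,30,0,0,0,-0.22],[0,0,55,0,0,0,-0.22],[1,-1,62,0,0,0,-0.22],[1,-1,63,0,0,0,-0.22],[1,-1,63,0,0,0,0.4],[1,-1,63,0,0,0,0.4],[1,-1,63,0,0,0,0.4],[1,-1,63,0,0,0,0.4],[1,-1,63,0,0,0,0.4],[1,-1,20,0,0,0,0.4],[1,-1,-30,0,0,0,0.4],[1,-1,-80,0,0,0,0.4],[1,-1,-90,0,0,0,0.4],[1,-1,-90,0,0,0,0.4]]]' 30 && python3 - <<'E'
from h import *
s=arm.observe();print(s['position'],s['width']*92,s['force'])
Y=-5.5;O=np.array([.5005,-.2336])
print(delta([.48,-.10,.36],down(180+Y)))
E
```

```text
clock: 4.88
position: [0.4076, 0.1324, 0.3597]
ee_rot: [-0.234, 3.132, -0.001]
force: [-0.4, -0.4, -1.8]
width: 0.378
[0.40762481 0.13238741 0.35971983] 34.75152857527021 [-0.44446731 -0.44242938 -1.79773226]
(array([-3.700e+01, -2.406e+02, -1.000e-01]), array([-0.001,  0.001,  0.245]))
```

```bash
python3 - <<'E'
from h import *
print(delta([.42,-.234,.44],down(174.5)))
E
```

```text
(array([  42.2, -364.2,  -80.1]), array([-0.001,  0.001,  0.245]))
```

```bash
python3 -m pendant '[[[5,-45,-20,0,0,0.04,0.6],[11,-91,-40,0,0,0.08,0.6],[16,-137,-60,0,0,0.12,0.6],[21,-182,-80,0,0,0.16,0.6],[27,-228,-80,0,0,0.2,0.6],[32,-273,-80,0,0,0.24,0.6],[37,-319,-80,0,0,0.245,0.6],[42,-364,-80,0,0,0.245,0.6],[42,-364,-80,0,0,0.245,0.6],[42,-364,-80,0,0,0.245,0.6]]]' 30 && python3 - <<'E'
from h import *
im,s=snap('wrist','w3');print(s['position'],s['ee_rot'],s['width']*92)
E
```

```text
clock: 6.12
position: [0.4204, -0.2329, 0.4381]
ee_rot: [-0.148, -3.136, -0.003]
force: [-0.9, 0.3, -1.7]
width: 0.379
[ 0.42040008 -0.23294766  0.43809925] [-1.48285378e-01 -3.13556183e+00 -2.81054031e-03] 34.90773074191059
```

View pics/w3.png

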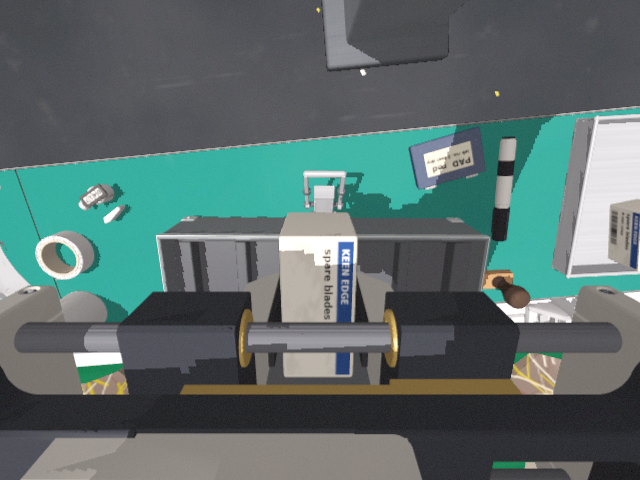

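```bash
python3 - <<'E'
from h import *
s=arm.observe()
a=onz('wrist',(158.5,236),.088,s)*1e3;b=onz('wrist',(488,236.5),.088,s)*1e3
print(a,b,np.linalg.norm(a-b))
e=(b-a)[:2]/np.linalg.norm((b-a)[:2]);Y=np.degrees(np.arctan2(-e[0],e[1]));ex=np.array([e[1],-e[0]])
print(Y,(a+b)[:2]/2+57*ex)
print(onz('wrist',(325,174.5),.10,s)*1e3)
# carton in hand top corners
E
python3 - <<'E'
import cv2
a=cv2.imread('pics/w3_raw.png')
cv2.imwrite('pics/w3z.png',cv2.resize(a[160:300,140:340],None,fx=4,fy=4,interpolation=cv2.INTER_CUBIC))
cv2.imwrite('pics/w3y.png',cv2.resize(a[160:300,320:520],None,fx=4,fy=4,interpolation=cv2.INTER_CUBIC))
E
```

```text
[ 428.17391406 -396.54945403   88.        ] [460.45045468 -59.16005949  88.        ] 338.9297547025455
-5.464602025749481 [ 501.05313208 -233.2829105 ]
[ 380.12965837 -220.96461715  100.        ]
```

View pics/w3z.png

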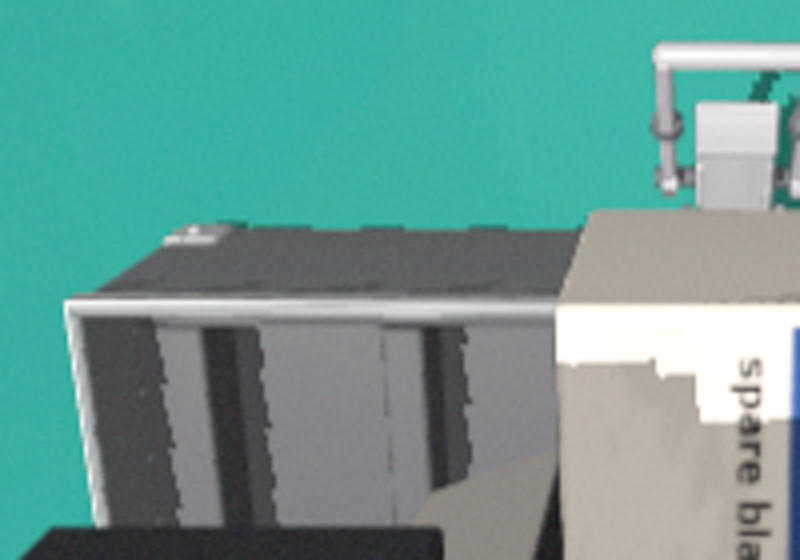

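View pics/w3y.png

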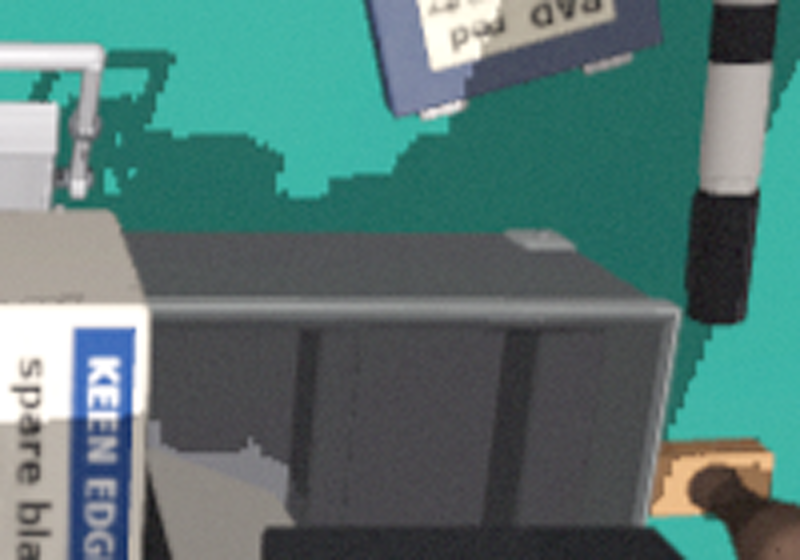

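```bash
python3 - <<'E'
from h import *
d,r=delta([.4891,-.3569,.33],down(174.6));print(d,r)
E
```

```text
[ -80.1 -117.7  108.2] [ 0.001 -0.002  0.001]
```

```bash
python3 -m pendant '[[[-30,-40,30,0,0,0,0.6],[-60,-80,60,0,0,0,0.6],[-80,-118,90,0,0,0,0.6],[-80,-118,108,0,0,0,0.6],[-80,-118,108,0,0,0,0.6],[-80,-118,108,0,0,0,0.6]]]' 30 && python3 - <<'E'
from h import *
im,s=snap('wrist','w4');print(delta([.4891,-.3569,.2415],down(174.6)),s['width']*92)
E
```

```text
clock: 6.92
position: [0.4895, -0.3569, 0.3329]
ee_rot: [0.145, 3.137, -0.0]
force: [-0.5, 0.7, 0.2]
width: 0.379
(array([ 0.6,  0.4, 91.7]), array([-0.001,  0.002,  0.001])) 34.84963010132037
```

View pics/w4.png

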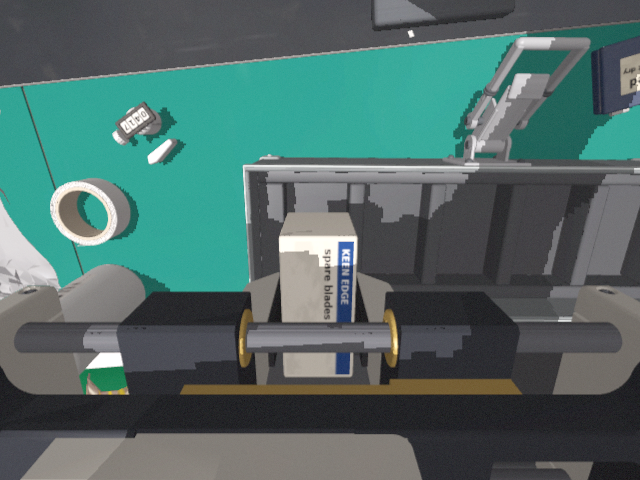

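The carton is hanging straight. At lower left (110,300) the wash bottle stands close to where the gripper body would go for pocket 0, so I'll use pockets 1–4.

```bash
python3 - <<'E'
from h import *
print(delta([.4949,-.2952,.2415],down(174.6)))
print(onz('top',(495,212),.1),onz('top',(502,205),.185))
E
```

```text
(array([ 0.5, 62.4, 91.7]), array([-0.001,  0.002,  0.001]))
[ 0.54133973 -0.5646224   0.1       ] [ 0.54832002 -0.55361274  0.185     ]
```

```bash
python3 -m pendant '[[[0,40,0,0,0,0,0.6],[0,62,10,0,0,0,0.6],[0,62,30,0,0,0,0.6],[0,62,50,0,0,0,0.6],[0,62,65,0,0,0,0.6],[0,62,75,0,0,0,0.6],[0,62,83,0,0,0,0.6],[0,62,91,0,0,0,0.6],[0,62,91.5,0,0,0,0.6],[0,62,91.5,0,0,0,0.6]]]' 30; python3 - <<'E'
from h import *
im,s=snap('wrist','w5');print(s['force'],delta([.4949,-.2952,.2415],down(174.6)))
E
```

```text
clock: 8.22
position: [0.4951, -0.2968, 0.2404]
ee_rot: [0.149, 3.138, -0.0]
force: [-0.5, -0.3, -1.1]
width: 0.378
[-0.45772982 -0.28343642 -1.06064197] (array([ 0.3,  1.6, -1. ]), array([-0.   ,  0.   , -0.001]))
```

View pics/w5.png

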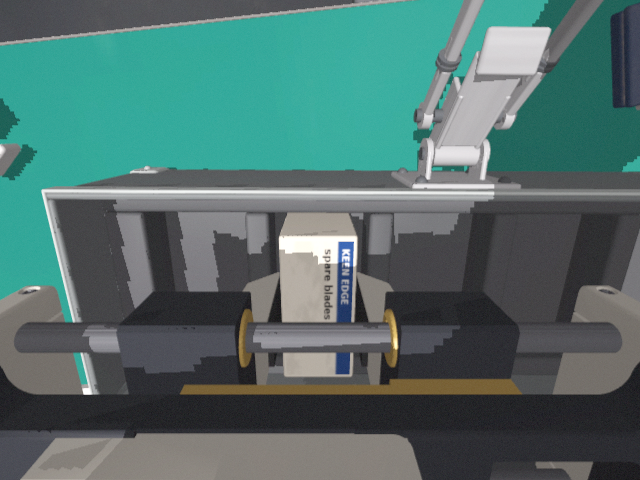

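The carton sits between the foam ribs at (258) and (378), centred. I'll release a little, lift off, and head back to the tray.

```bash
python3 -m pendant '[[[0,0,0,0,0,0,0.07],[0,0,0,0,0,0,0.07],[0,0,0,0,0,0,0.07],[0,0,-20,0,0,0,0.07],[0,0,-70,0,0,0,0.0],[0,0,-120,0,0,0,-0.2],[0,0,-150,0,0,0,-0.2],[0,0,-150,0,0,0,-0.2]]]' 30; python3 - <<'E'
from h import *
im,s=snap('wrist','w6');
im,_=snap('top','t6',(90,165,490,305),2);print(s['width']*92,delta([.4081,.2079,.36],down(185.2)))
E
```

```text
clock: 9.28
position: [0.4956, -0.2968, 0.3929]
ee_rot: [0.149, 3.134, -0.004]
force: [0.4, -0.6, -1.8]
width: 0.597
54.923156320057416 (array([134. , 494.2,  29.8]), array([-0.   , -0.   , -0.186]))
```

View pics/w6.png

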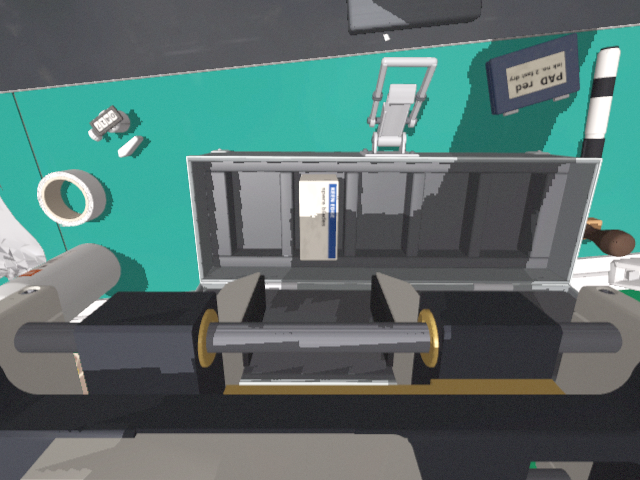

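View pics/t6.png

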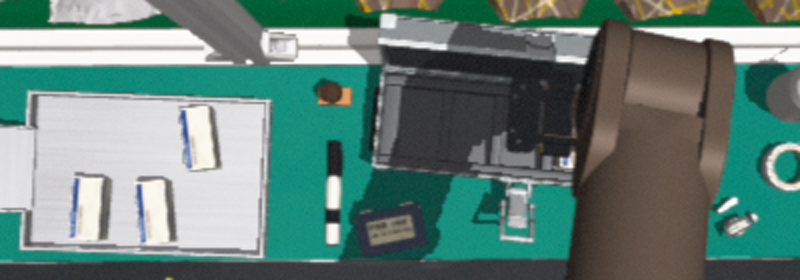

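Carton A lies flat in pocket 1 and the tray is unchanged. Next is carton B.

```bash
python3 -m pendant '[[[14,55,0,0,0,-0.02,-0.2],[29,110,0,0,0,-0.04,-0.2],[44,165,0,0,0,-0.06,-0.2],[59,220,10,0,0,-0.09,-0.2],[74,275,20,0,0,-0.11,-0.2],[89,330,30,0,0,-0.13,-0.2],[104,385,30,0,0,-0.15,-0.2],[119,440,30,0,0,-0.17,-0.2],[134,494,30,0,0,-0.186,-0.2],[134,494,70,0,0,-0.186,-0.22],[134,494,110,0,0,-0.186,-0.22],[134,494,120,0,0,-0.186,-0.22],[134,494,120,0,0,-0.186,-0.22]]]' 30; python3 - <<'E'
from h import *
im,s=snap('wrist','w7');print(delta([.4081,.2079,.209],down(185.2)),s['width'])
E
```

```text
clock: 11.0
position: [0.4081, 0.2075, 0.2698]
ee_rot: [0.143, -3.136, 0.001]
force: [-0.2, 0.6, 0.5]
width: 0.609
(array([ 0.3,  0.2, 61.7]), array([ 0., -0.,  0.])) 0.6089733962158431
```

View pics/w7.png

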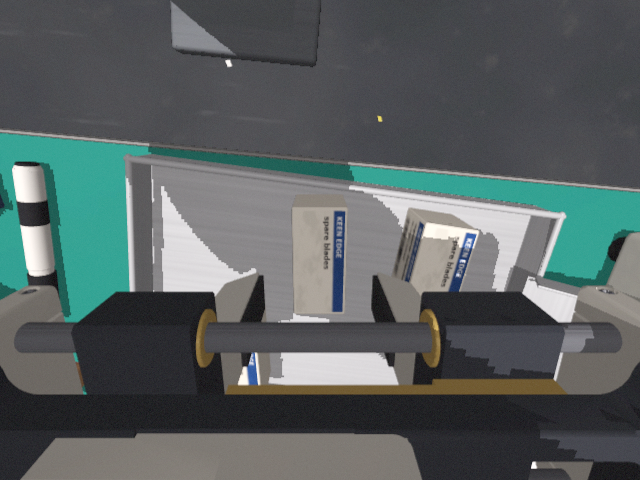

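Carton B is centred at (318,255). I'll grasp it.

```bash
python3 -m pendant '[[[0,0,30,0,0,0,-0.22],[0,0,55,0,0,0,-0.22],[0,0,62,0,0,0,-0.22],[0,0,62,0,0,0,-0.22],[0,0,62,0,0,0,0.6],[0,0,62,0,0,0,0.6],[0,0,62,0,0,0,0.6],[0,0,62,0,0,0,0.6],[0,0,62,0,0,0,0.6],[0,0,20,0,0,0,0.6],[0,0,-30,0,0,0,0.6],[0,0,-80,0,0,0,0.6],[0,0,-90,0,0,0,0.6],[0,0,-90,0,0,0,0.6]]]' 30 && python3 - <<'E'
from h import *
s=arm.observe();print(s['position'],s['width']*92)
print(delta([.5008,-.2335,.345],down(174.6)))
E
```

```text
clock: 12.8
position: [0.4083, 0.2073, 0.3602]
ee_rot: [-0.142, 3.138, -0.001]
force: [-0.7, -0.2, -1.6]
width: 0.376
[0.40831381 0.20734779 0.36020815] 34.60425291195011
(array([ -52.3, -447.4,   15.4]), array([-0.   ,  0.001,  0.185]))
```

```bash
python3 -m pendant '[[[-5,-45,0,0,0,0.02,0.6],[-11,-95,0,0,0,0.04,0.6],[-17,-145,0,0,0,0.06,0.6],[-23,-195,0,0,0,0.08,0.6],[-29,-245,0,0,0,0.1,0.6],[-35,-295,0,0,0,0.12,0.6],[-41,-345,0,0,0,0.14,0.6],[-47,-395,5,0,0,0.16,0.6],[-51,-435,15,0,0,0.18,0.6],[-52,-447,15,0,0,0.185,0.6],[-52,-447,15,0,0,0.185,0.6],[-52,-447,15,0,0,0.185,0.6]]]' 30 && python3 - <<'E'
from h import *
im,s=snap('wrist','w8');print(delta([.5008,-.2335,.241],down(174.6)),s['width']*92)
E
```

```text
clock: 14.3
position: [0.5008, -0.231, 0.3449]
ee_rot: [-0.144, -3.138, -0.001]
force: [0.4, 0.3, -1.4]
width: 0.381
(array([ -0.2,  -2.5, 104.2]), array([ 0.   , -0.   ,  0.003])) 35.06893731753408
```

View pics/w8.png

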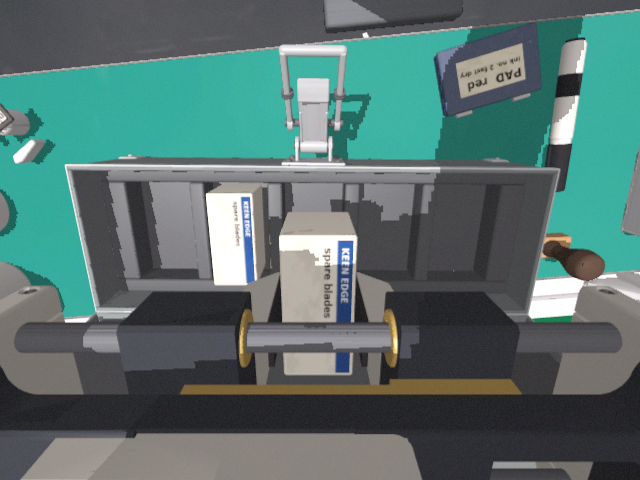

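The held carton is straight above pocket 2, and A is in pocket 1. Now lowering.

```bash
python3 -m pendant '[[[0,-1,30,0,0,0,0.6],[0,-1,55,0,0,0,0.6],[0,-1,75,0,0,0,0.6],[0,-1,90,0,0,0,0.6],[0,-1,98,0,0,0,0.6],[0,-1,104,0,0,0,0.6],[0,-1,104,0,0,0,0.6],[0,-1,104,0,0,0,0.6]]]' 30; python3 - <<'E'
from h import *
im,s=snap('wrist','w9');print(s['force'],delta([.5008,-.2335,.241],down(174.6)))
E
```

```text
clock: 15.35
position: [0.5009, -0.2338, 0.2417]
ee_rot: [0.147, 3.137, -0.001]
force: [-0.1, 0.1, -0.6]
width: 0.379
[-0.1411945   0.05012716 -0.6242412 ] (array([0.1, 0.3, 0.8]), array([-0.   ,  0.001,  0.   ]))
```

View pics/w9.png

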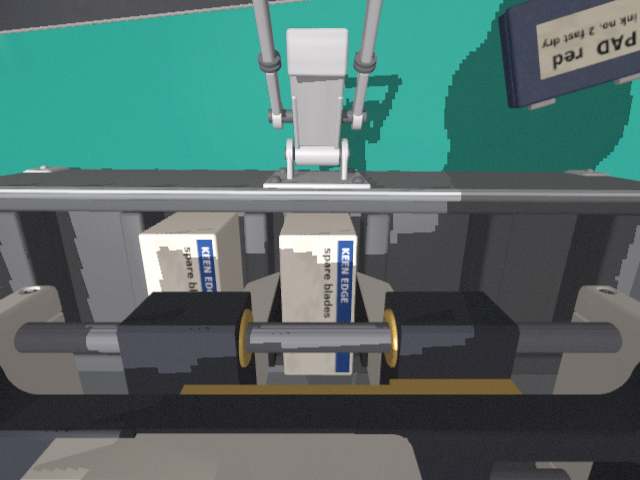

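B is in pocket 2. Releasing.

```bash
python3 -m pendant '[[[0,0,0,0,0,0,0.07],[0,0,0,0,0,0,0.07],[0,0,0,0,0,0,0.07],[0,0,-20,0,0,0,0.07],[0,0,-70,0,0,0,0.0],[0,0,-120,0,0,0,-0.2],[0,0,-130,0,0,0,-0.2],[0,0,-130,0,0,0,-0.2]]]' 30; python3 - <<'E'
from h import *
im,s=snap('wrist','w10');
im,_=snap('top','t10',(90,165,490,305),2);print(s['width']*92,delta([.4966,.1555,.36],down(186.5)))
E
```

```text
clock: 16.4
position: [0.5006, -0.2339, 0.3715]
ee_rot: [0.148, 3.137, -0.001]
force: [0.0, 0.3, -1.1]
width: 0.597
54.93046970365625 (array([ 40.1, 387.3,  10.1]), array([ 0.001, -0.002, -0.207]))
```

View pics/w10.png

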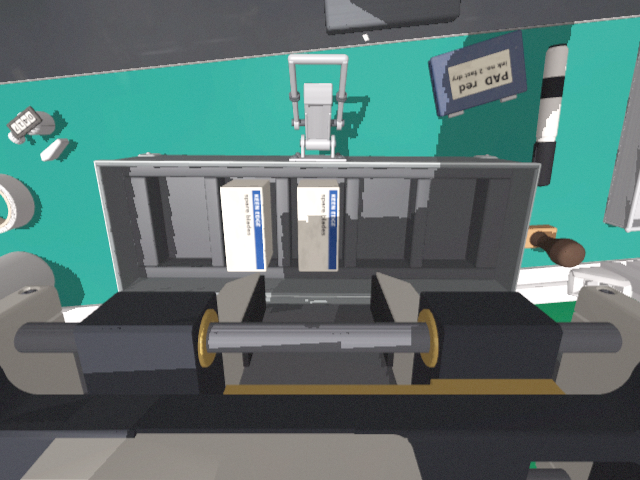

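View pics/t10.png

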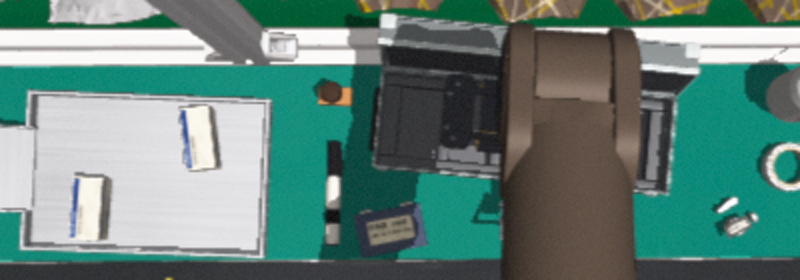

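A and B are flat in pockets 1 and 2, and C and D haven't moved. Next is D.

```bash
python3 -m pendant '[[[5,50,0,0,0,-0.03,-0.2],[10,100,0,0,0,-0.06,-0.2],[16,150,0,0,0,-0.08,-0.2],[21,200,0,0,0,-0.11,-0.2],[26,250,10,0,0,-0.14,-0.2],[31,300,10,0,0,-0.16,-0.2],[36,350,10,0,0,-0.19,-0.2],[40,387,30,0,0,-0.207,-0.2],[40,387,70,0,0,-0.207,-0.22],[40,387,100,0,0,-0.207,-0.22],[40,387,100,0,0,-0.207,-0.22],[40,387,100,0,0,-0.207,-0.22]]]' 30; python3 - <<'E'
from h import *
im,s=snap('wrist','w11');print(delta([.4966,.1555,.209],down(186.5)),s['width'])
E
```

```text
clock: 18.0
position: [0.4972, 0.1554, 0.2715]
ee_rot: [0.178, -3.136, -0.0]
force: [0.2, -0.7, 1.1]
width: 0.608
(array([ 0.9,  0.1, 63. ]), array([ 0.   ,  0.001, -0.   ])) 0.607962345663255
```

View pics/w11.png

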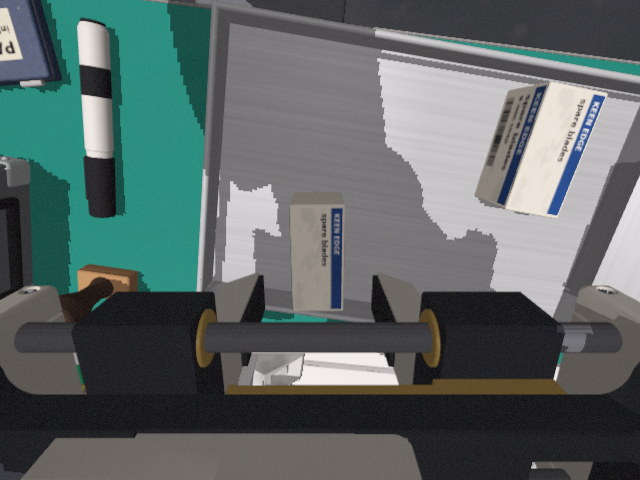

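Carton D is centred at (317,250). I'll grasp it.

```bash
python3 -m pendant '[[[0,0,30,0,0,0,-0.22],[0,0,55,0,0,0,-0.22],[0,0,62,0,0,0,-0.22],[0,0,62,0,0,0,-0.22],[0,0,62,0,0,0,0.6],[0,0,62,0,0,0,0.6],[0,0,62,0,0,0,0.6],[0,0,62,0,0,0,0.6],[0,0,62,0,0,0,0.6],[0,0,20,0,0,0,0.6],[0,0,-30,0,0,0,0.6],[0,0,-80,0,0,0,0.6],[0,0,-90,0,0,0,0.6],[0,0,-90,0,0,0,0.6]]]' 30 && python3 - <<'E'
from h import *
s=arm.observe();print(s['position'],s['width']*92)
print(delta([.5067,-.1718,.345],down(174.6)))
E
```

```text
clock: 19.8
position: [0.4971, 0.155, 0.3612]
ee_rot: [-0.177, 3.136, -0.001]
force: [-0.4, -0.1, -1.8]
width: 0.375
[0.49710668 0.15503263 0.36122745] 34.53939801158901
(array([  27.2, -325.8,   16.3]), array([-0.   ,  0.001,  0.207]))
```

```bash
python3 -m pendant '[[[4,-45,0,0,0,0.03,0.6],[8,-95,0,0,0,0.06,0.6],[12,-145,0,0,0,0.09,0.6],[16,-195,0,0,0,0.12,0.6],[20,-245,0,0,0,0.15,0.6],[24,-290,5,0,0,0.18,0.6],[27,-320,15,0,0,0.207,0.6],[27,-327,16,0,0,0.207,0.6],[27,-327,16,0,0,0.207,0.6],[27,-327,16,0,0,0.207,0.6]]]' 30 && python3 - <<'E'
from h import *
im,s=snap('wrist','w12');print(delta([.5067,-.1718,.241],down(174.6)),s['width']*92)
E
```

```text
clock: 21.05
position: [0.5075, -0.1708, 0.3453]
ee_rot: [0.143, 3.138, 0.001]
force: [-0.2, -0.7, -1.2]
width: 0.379
(array([  0.8,  -1. , 104.5]), array([0.   , 0.   , 0.003])) 34.86968287411177
```

View pics/w12.png

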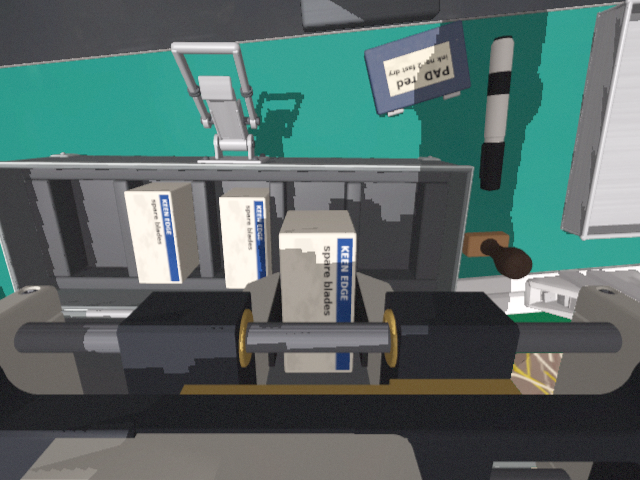

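D hangs straight above pocket 3. I'll lower it and release.

```bash
python3 -m pendant '[[[0,-0.5,30,0,0,0,0.6],[0,-0.5,55,0,0,0,0.6],[0,-0.5,75,0,0,0,0.6],[0,-0.5,90,0,0,0,0.6],[0,-0.5,98,0,0,0,0.6],[0,-0.5,104,0,0,0,0.6],[0,-0.5,104,0,0,0,0.6],[0,-0.5,104,0,0,0,0.6]]]' 30; python3 - <<'E'
from h import *
im,s=snap('wrist','w13');print(s['force'],delta([.5067,-.1718,.241],down(174.6)))
E
```

```text
clock: 22.1
position: [0.5073, -0.1732, 0.2416]
ee_rot: [0.147, 3.137, -0.0]
force: [-0.1, 0.5, -1.4]
width: 0.376
[-0.1148257   0.51720283 -1.35455726] (array([0.7, 1.4, 0.5]), array([-0.   ,  0.001,  0.   ]))
```

View pics/w13.png

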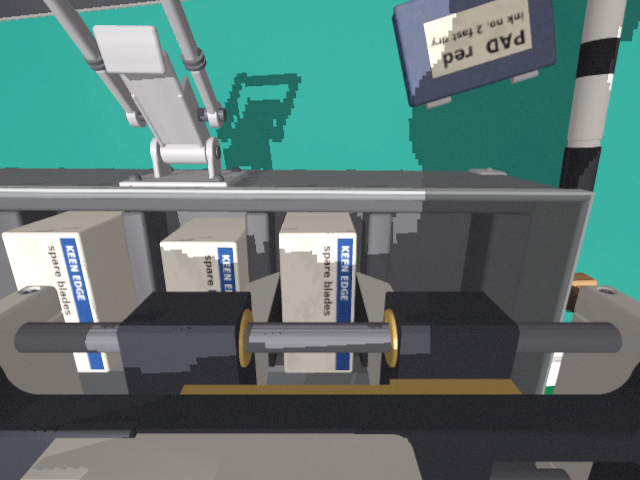

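```bash
python3 -m pendant '[[[0,0,0,0,0,0,0.07],[0,0,0,0,0,0,0.07],[0,0,0,0,0,0,0.07],[0,0,-20,0,0,0,0.07],[0,0,-70,0,0,0,0.0],[0,0,-120,0,0,0,-0.2],[0,0,-130,0,0,0,-0.2],[0,0,-130,0,0,0,-0.2]]]' 30; python3 - <<'E'
from h import *
im,s=snap('wrist','w14');
im,_=snap('top','t14',(90,165,490,305),2);print(s['width']*92,delta([.4144,.2865,.36],down(176.2)))
E
```

```text
clock: 23.15
position: [0.5071, -0.1734, 0.3714]
ee_rot: [0.148, 3.137, -0.001]
force: [-0.8, 0.9, -0.2]
width: 0.597
54.956566158190945 (array([135. , 449.2,  10.2]), array([ 0.   , -0.002, -0.028]))
```

View pics/w14.png

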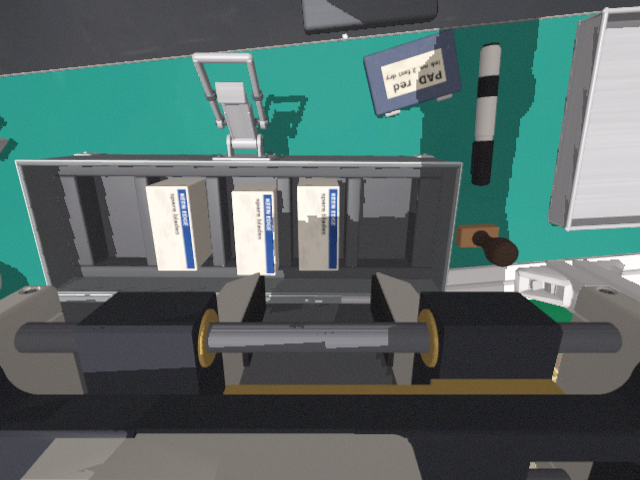

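View pics/t14.png

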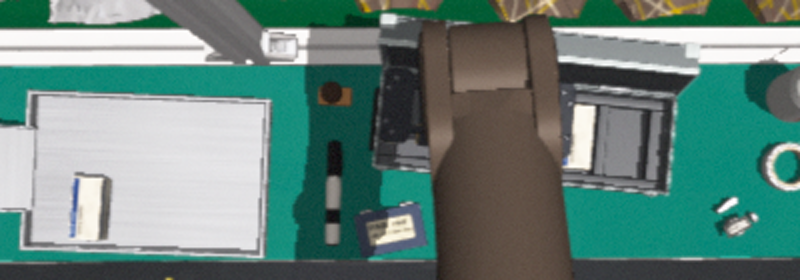

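D is in pocket 3. B in pocket 2 looks shifted a few mm toward +x, which I'll check later. Next is C, at (90,208) in the top view.

```bash
python3 -m pendant '[[[15,50,0,0,0,0,-0.2],[30,100,0,0,0,0,-0.2],[45,150,0,0,0,-0.01,-0.2],[60,200,0,0,0,-0.01,-0.2],[75,250,10,0,0,-0.01,-0.2],[90,300,10,0,0,-0.02,-0.2],[105,350,10,0,0,-0.02,-0.2],[120,400,20,0,0,-0.03,-0.2],[135,449,30,0,0,-0.03,-0.22],[135,449,80,0,0,-0.03,-0.22],[135,449,100,0,0,-0.03,-0.22],[135,449,100,0,0,-0.03,-0.22],[135,449,100,0,0,-0.03,-0.22]]]' 30; python3 - <<'E'
from h import *
im,s=snap('wrist','w15');print(delta([.4144,.2865,.209],down(176.2)),s['width'])
E
```

```text
clock: 24.88
position: [0.4149, 0.2866, 0.2714]
ee_rot: [-0.1, -3.14, -0.0]
force: [0.8, -0.6, 0.4]
width: 0.608
(array([ 0.7, -0.2, 62.8]), array([0.001, 0.   , 0.002])) 0.6081519006340097
```

View pics/w15.png

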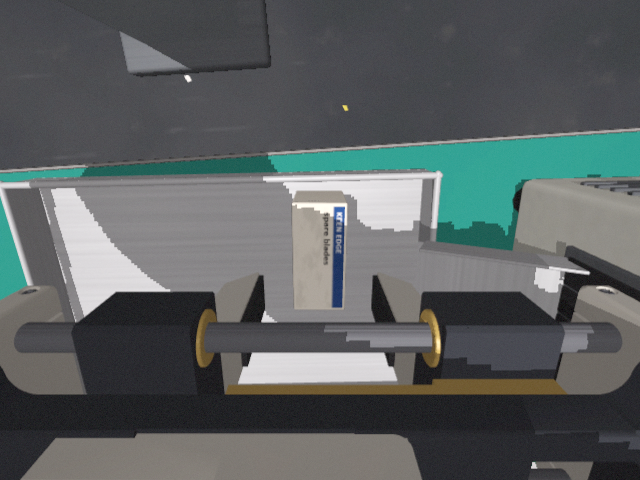

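C is centred at (319,250). The chute at right stays low near the tray, so I'll grasp.

```bash
python3 -m pendant '[[[0,0,30,0,0,0,-0.22],[0,0,55,0,0,0,-0.22],[0,0,62,0,0,0,-0.22],[0,0,62,0,0,0,-0.22],[0,0,62,0,0,0,0.6],[0,0,62,0,0,0,0.6],[0,0,62,0,0,0,0.6],[0,0,62,0,0,0,0.6],[0,0,62,0,0,0,0.6],[0,0,20,0,0,0,0.6],[0,0,-30,0,0,0,0.6],[0,0,-80,0,0,0,0.6],[0,0,-90,0,0,0,0.6],[0,0,-90,0,0,0,0.6]]]' 30 && python3 - <<'E'
from h import *
s=arm.observe();print(s['position'],s['width']*92)
print(delta([.5125,-.1101,.345],down(174.6)))
E
```

```text
clock: 26.68
position: [0.4149, 0.2862, 0.3612]
ee_rot: [0.101, 3.139, -0.0]
force: [0.7, 0.0, -1.1]
width: 0.378
[0.41488457 0.28623915 0.3611592 ] 34.79521289869497
(array([-122.9, -389.2,   16.3]), array([-0.   ,  0.001,  0.03 ]))
```

```bash
python3 -m pendant '[[[-15,-48,0,0,0,0.01,0.6],[-31,-98,0,0,0,0.01,0.6],[-47,-148,0,0,0,0.02,0.6],[-62,-198,0,0,0,0.02,0.6],[-78,-248,0,0,0,0.03,0.6],[-94,-298,0,0,0,0.03,0.6],[-110,-348,10,0,0,0.03,0.6],[-120,-380,16,0,0,0.03,0.6],[-123,-390,16,0,0,0.03,0.6],[-123,-390,16,0,0,0.03,0.6],[-123,-390,16,0,0,0.03,0.6]]]' 30 && python3 - <<'E'
from h import *
im,s=snap('wrist','w16');print(delta([.5125,-.1101,.241],down(174.6)),s['width']*92)
E
```

```text
clock: 28.05
position: [0.5125, -0.1088, 0.3451]
ee_rot: [-0.144, -3.138, -0.001]
force: [0.1, 0.5, -0.9]
width: 0.38
(array([-1.000e-01, -1.300e+00,  1.043e+02]), array([ 0.   , -0.   ,  0.003])) 34.99761269298302
```

View pics/w16.png

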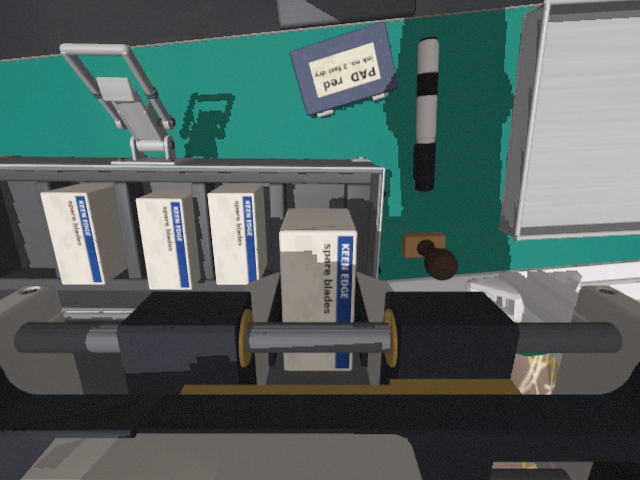

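C is straight above pocket 4. Lowering and releasing.

```bash
python3 -m pendant '[[[0,0,30,0,0,0,0.6],[0,0,55,0,0,0,0.6],[0,0,75,0,0,0,0.6],[0,0,90,0,0,0,0.6],[0,0,98,0,0,0,0.6],[0,0,104,0,0,0,0.6],[0,0,104,0,0,0,0.6],[0,0,104,0,0,0,0.6]]]' 30; python3 - <<'E'
from h import *
im,s=snap('wrist','w17');print(s['force'],delta([.5125,-.1101,.241],down(174.6)))
E
```

```text
clock: 29.1
position: [0.5129, -0.1106, 0.2416]
ee_rot: [0.147, 3.137, -0.0]
force: [0.5, -0.4, -0.1]
width: 0.379
[ 0.53686727 -0.41522588 -0.14121265] (array([0.4, 0.5, 0.5]), array([-0.   ,  0.001,  0.   ]))
```

View pics/w17.png

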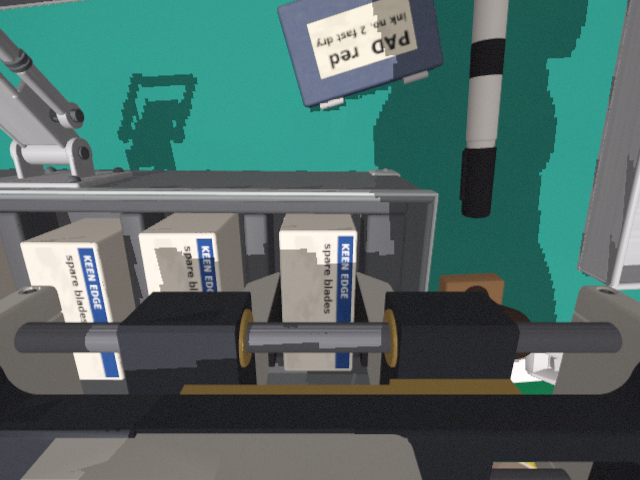

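```bash
python3 -m pendant '[[[0,0,0,0,0,0,0.07],[0,0,0,0,0,0,0.07],[0,0,0,0,0,0,0.07],[0,0,-20,0,0,0,0.07],[0,0,-70,0,0,0,0.0],[0,0,-120,0,0,0,-0.2],[30,-40,-150,0,0,0,-0.2],[60,-80,-180,0,0,0,-0.2],[70,-120,-200,0,0,0,-0.2],[70,-120,-200,0,0,0,-0.2],[70,-120,-200,0,0,0,-0.2]]]' 30; python3 - <<'E'
from h import *
im,s=snap('wrist','w18',(100,150,500,310),2);print(s['position'],s['ee_rot'])
im,_=snap('top','t18')
E
```

```text
clock: 30.52
position: [0.4317, -0.223, 0.4411]
ee_rot: [-0.148, -3.138, -0.0]
force: [0.1, 0.4, 0.6]
width: 0.602
[ 0.43174602 -0.22304616  0.44105465] [-1.47555235e-01 -3.13812411e+00 -4.59737110e-04]
```

View pics/w18.png

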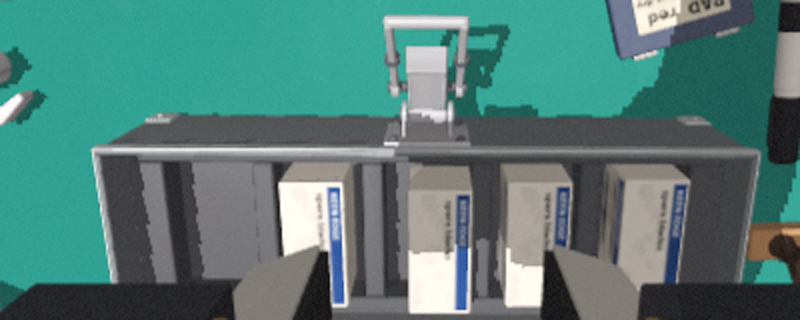

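View pics/t18.png

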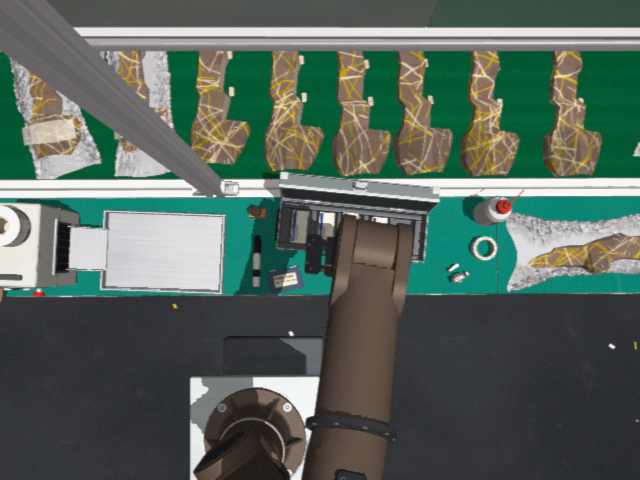

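```bash
python3 - <<'E'
from h import *
s=arm.observe();O=np.array([.5008,-.2335]);y=np.radians(-5.42)
ex=np.array([np.cos(y),np.sin(y)]);ey=np.array([-np.sin(y),np.cos(y)])
for k,(u0,u1,v) in dict(A=(281,342,181),B=(409,471,195),D=(502,571,186),C=(607,688,186)).items():
    P=[onz('wrist',(u/2+100,v/2+150),.079,s)[:2]-O for u in (u0,u1)]
    print(k,[(round(p@ex*1e3,1),round(p@ey*1e3,1)) for p in P],'expect x -37.5')
E
```

```text
A [(np.float64(-37.3), np.float64(-77.0)), (np.float64(-37.4), np.float64(-44.5))] expect x -37.5
B [(np.float64(-29.5), np.float64(-8.8)), (np.float64(-29.6), np.float64(24.6))] expect x -37.5
D [(np.float64(-34.7), np.float64(41.1)), (np.float64(-34.8), np.float64(78.0))] expect x -37.5
C [(np.float64(-34.9), np.float64(97.3)), (np.float64(-35.0), np.float64(140.7))] expect x -37.5
```

```bash
python3 - <<'E'
from h import *
im,s=snap('scene','s18',(260,160,420,330),4)
a=cv2.imread('pics/w18_raw.png');cv2.imwrite('pics/w18b.png',cv2.resize(a[180:320,220:420],None,fx=4,fy=4,interpolation=cv2.INTER_CUBIC))
E
```

```text
(no output)
```

View pics/s18.png

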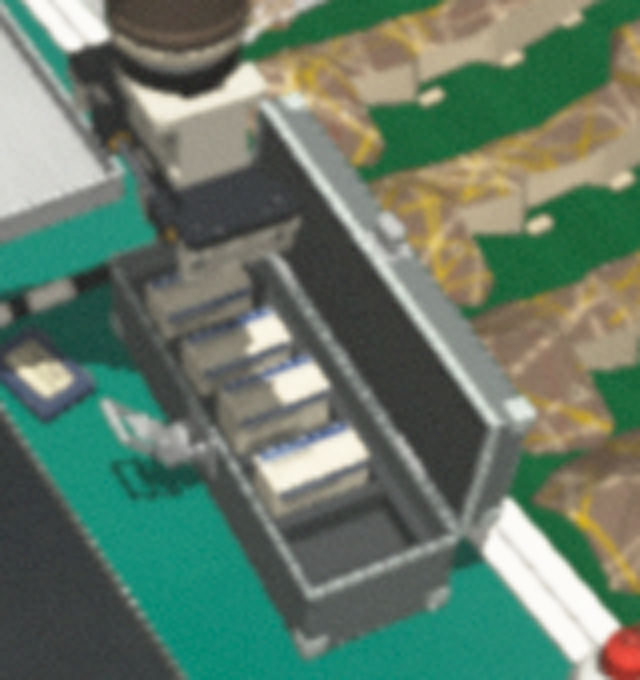

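View pics/w18b.png

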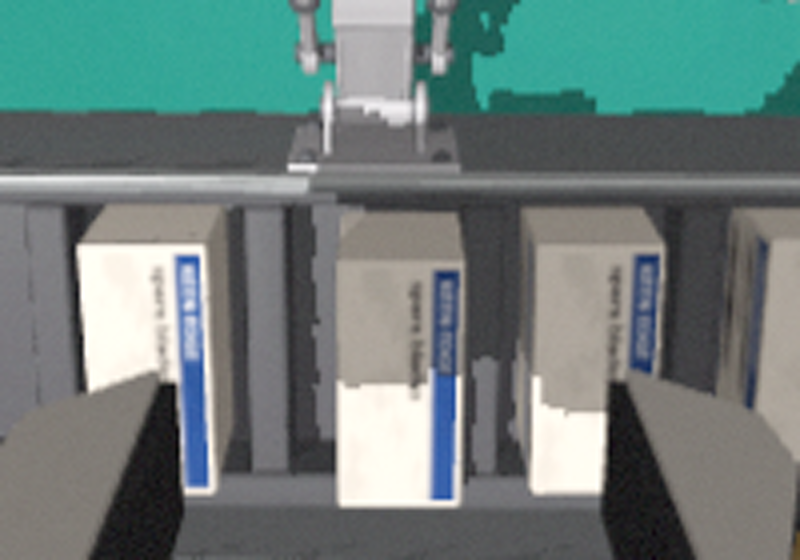

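Every carton is down in its pocket. B was knocked into the corner of pocket 2, about 8 mm off, which is within tolerance. Next I plan the lid push from behind with closed fingers.

```bash
cat >> h.py <<'E'
O=np.array([.5008,-.2335]);YAW=-5.42;_y=np.radians(YAW)
EX=np.array([np.cos(_y),np.sin(_y)]);EY=np.array([-np.sin(_y),np.cos(_y)])
def w(x,y,z): # case mm -> world m
    return np.r_[O+EX*x/1e3+EY*y/1e3,z/1e3]
def tocase(p):
    d=np.array(p[:2])-O;return np.r_[d@EX,d@EY,p[2]]*1e3
E
python3 - <<'E'
from h import *
print(delta(w(145,-40,178+265),down(180+YAW)))
print(delta(w(145,-40,178+172),down(180+YAW)))
E
```

```text
(array([-214.3,  -45.3,   -2.4]), array([ 0.001, -0.001,  0.003]))
(array([-214.4,  -45.3,   90.6]), array([ 0.001, -0.001,  0.003]))
```

```bash
python3 -m pendant '[[[-40,-10,-10,0,0,0,0.5],[-90,-20,-12,0,0,0,1],[-140,-30,-12,0,0,0,1],[-190,-45,-10,0,0,0,1],[-214,-45,-5,0,0,0,1],[-214,-45,-2,0,0,0,1],[-214,-45,-2,0,0,0,1]]]' 20; python3 - <<'E'
from h import *
im,s=snap('wrist','w19');print(tocase(s['position']),s['width'],s['joints']);snap('scene','s19',(220,130,420,280),4)
E
```

```text
clock: 31.55
position: [0.6404, -0.2874, 0.4425]
ee_rot: [-0.145, -3.137, -0.001]
force: [-0.3, -0.5, -0.2]
width: 0.008
[144.05235396 -40.44174243 442.5163288 ] 0.008136867416262692 [ 0.70903461  0.62696904 -0.65744289  1.25895818  0.37351349  1.37750117
  1.55290534]
```

View pics/w19.png

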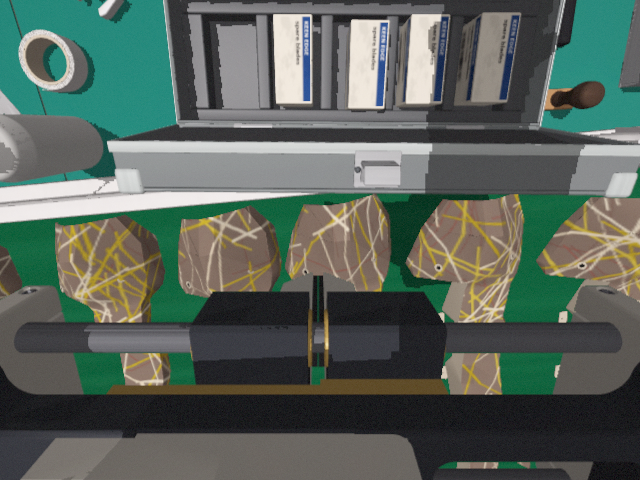

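View pics/s19.png

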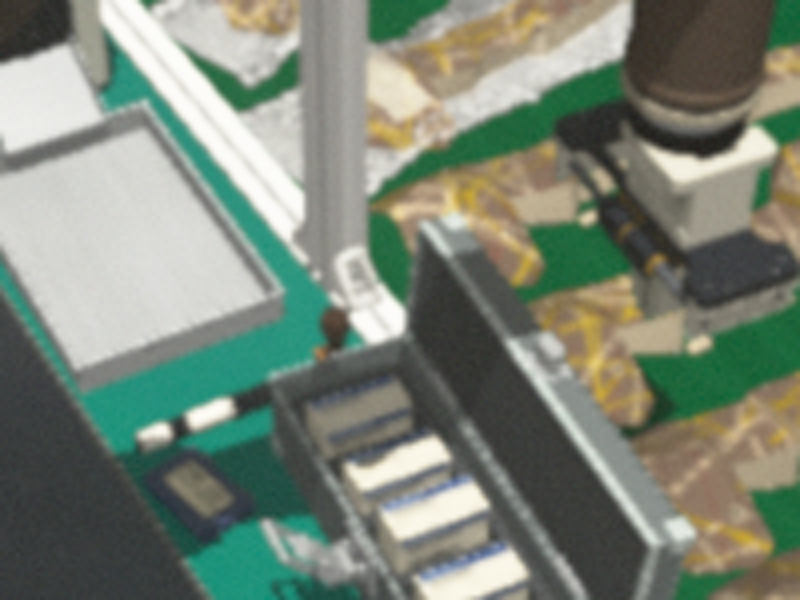

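```bash
python3 -m pendant '[[[0,0,30,0,0,0,1],[0,0,60,0,0,0,1],[0,0,85,0,0,0,1],[0,0,93,0,0,0,1],[0,0,93,0,0,0,1]]]' 20; python3 - <<'E'
from h import *
s=arm.observe();p=tocase(s['position']);print(p,s['force'])
r=90;h=34-3
for t in np.arange(1.75,-.01,-.125):
    x=57-r*np.cos(t)+h*np.sin(t)+9.5; z=88+r*np.sin(t)+h*np.cos(t)+178
    print(round(t,3),'row x,z',round(-(x-p[0])),round(-(z-p[2])))
E
```

```text
clock: 32.28
position: [0.6403, -0.2885, 0.3508]
ee_rot: [0.148, 3.138, -0.0]
force: [-0.3, 0.3, 1.2]
width: 0.005
[144.09253963 -41.53029787 350.82384975] [-0.25958008  0.25527248  1.21440327]
1.75 row x,z 31 2
1.625 row x,z 42 -3
1.5 row x,z 53 -7
1.375 row x,z 65 -9
1.25 row x,z 77 -10
1.125 row x,z 88 -10
1.0 row x,z 100 -8
0.875 row x,z 111 -4
0.75 row x,z 122 1
0.625 row x,z 132 7
0.5 row x,z 142 14
0.375 row x,z 150 23
0.25 row x,z 157 33
0.125 row x,z 163 43
0.0 row x,z 168 54
```

```bash
python3 -m pendant '[[[20,0,0,0,0,0,1],[31,0,2,0,0,0,1],[42,0,-3,0,0,0,1],[53,0,-7,0,0,0,1],[65,0,-9,0,0,0,1],[77,0,-10,0,0,0,1],[88,0,-10,0,0,0,1],[100,0,-8,0,0,0,1]]]' 20; python3 - <<'E'
from h import *
im,s=snap('wrist','w20');print(tocase(s['position']),s['force']);snap('scene','s20',(220,130,420,280),4)
E
```

```text
clock: 33.28
position: [0.5402, -0.2788, 0.3581]
ee_rot: [-0.147, -3.138, -0.0]
force: [1.1, 0.1, 1.2]
width: 0.005
[ 43.54714495 -41.41309405 358.13162291] [1.14071279 0.08067644 1.1608924 ]
```

View pics/s20.png

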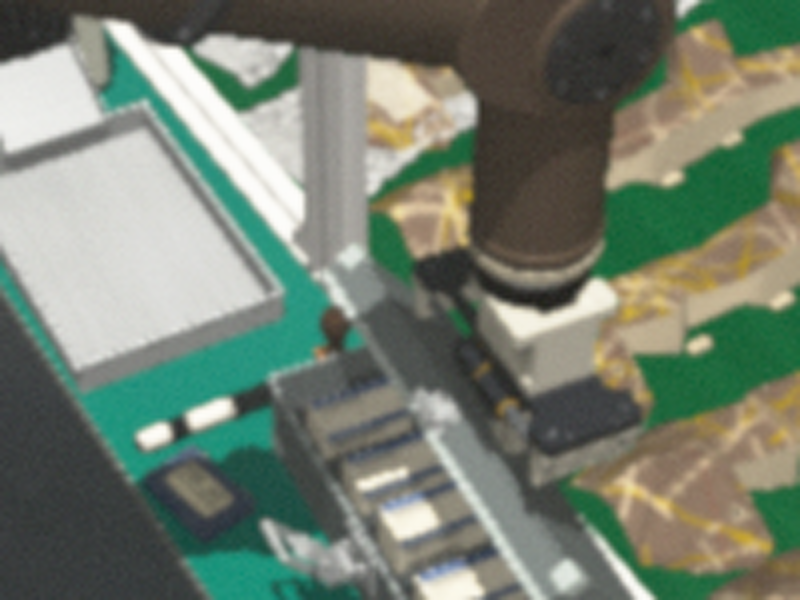

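```bash
python3 -m pendant '[[[11,0,4,0,0,0,1],[22,0,9,0,0,0,1],[32,0,15,0,0,0,1],[42,0,22,0,0,0,1],[50,0,31,0,0,0,1],[57,0,41,0,0,0,1],[63,0,51,0,0,0,1],[68,0,60,0,0,0,1],[70,0,64,0,0,0,1],[70,0,64,0,0,0,1]]]' 20; python3 - <<'E'
from h import *
im,s=snap('wrist','w21');print(tocase(s['position']),s['force']);snap('scene','s21',(220,130,420,280),4)
E
```

```text
clock: 34.62
position: [0.4735, -0.272, 0.2996]
ee_rot: [0.146, 3.131, -0.007]
force: [-12.0, 5.6, 56.5]
width: 0.004
[-23.5545962  -40.87610417 299.56988676] [-11.97868185   5.62080298  56.53533099]
```

View pics/s21.png

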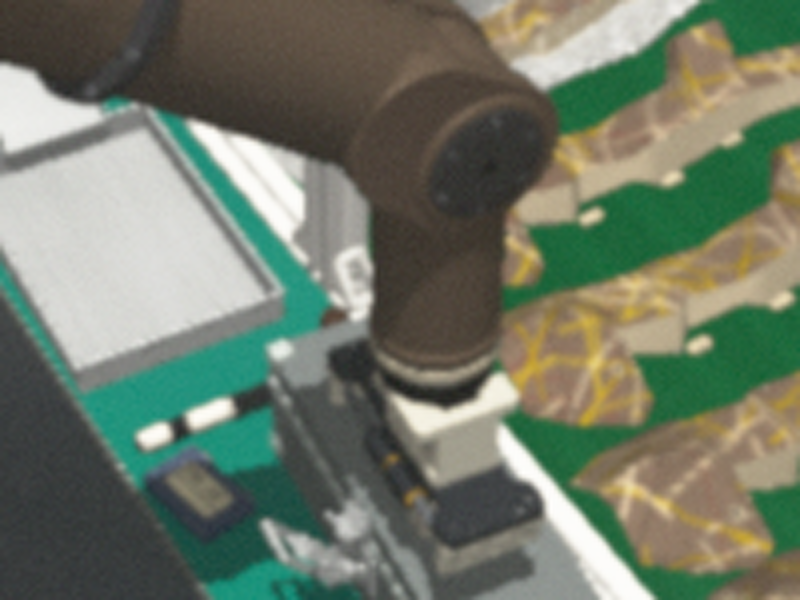

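View pics/w21.png

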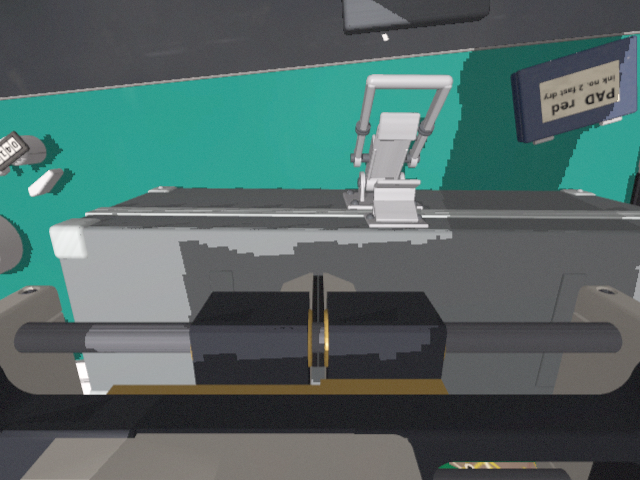

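The lid is down, with the tip at z≈122. The bar shows at (410,82) and the lever end at (398,125). I'll triangulate the claw bar from the earlier top and wrist views.

```bash
python3 -m pendant '[[[0,0,-20,0,0,0,1],[0,0,-60,0,0,0,1],[20,30,-110,0,0,0,0.6],[50,42,-130,0,0,0,0.3],[50,42,-130,0,0,0,0],[50,42,-130,0,0,0,0]]]' 20; python3 - <<'E'
from h import *
im,s=snap('wrist','w22');print(s['position'],s['ee_rot'],tocase(s['position']))
def tri(rs):
    A=np.zeros((3,3));b=np.zeros(3)
    for o,d in rs:
        d=d/np.linalg.norm(d);M=np.eye(3)-np.outer(d,d);A+=M;b+=M@o
    return np.linalg.solve(A,b)
s3=dict(position=np.array([.42040008,-.23294766,.43809925]),ee_rot=np.array([-.148285,-3.13556,-.00281]))
print('bar',tocase(tri([ray('top',(348.2,284.5)),ray('wrist',(324.5,174.5),s3)])))
print('levend',tocase(tri([ray('top',(348.7,277.5)),ray('wrist',(323.5,187),s3)])))
E
```

```text
clock: 35.48
position: [0.4255, -0.2265, 0.4236]
ee_rot: [-0.149, -3.138, 0.001]
force: [-0.4, -0.2, 0.2]
width: 0.391
[ 0.42549262 -0.22649128  0.42363666] [-1.48657215e-01 -3.13785584e+00  6.10783644e-04] [-7.56326969e+01 -1.35839035e-01  4.23636659e+02]
bar [-1.25233114e+02  1.19949016e-01  1.26007957e+02]
levend [-109.91550505   -0.72513471  100.07380131]
```

View pics/w22.png

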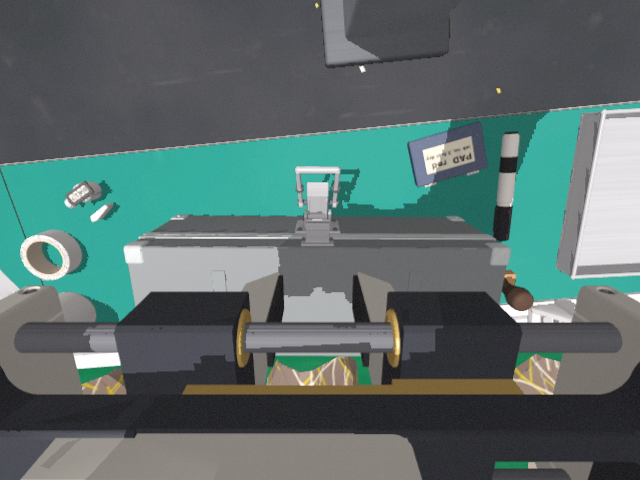

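```bash
cat >> h.py <<'E'
def tri(rs):
    A=np.zeros((3,3));b=np.zeros(3)
    for o,d in rs:
        d=d/np.linalg.norm(d);M=np.eye(3)-np.outer(d,d);A+=M;b+=M@o
    return np.linalg.solve(A,b)
E
python3 - <<'E'
from h import *
a=cv2.imread('pics/w22_raw.png');cv2.imwrite('pics/w22z.png',cv2.resize(a[150:260,260:380],None,fx=5,fy=5,interpolation=cv2.INTER_CUBIC))
a=cv2.imread('pics/w21_raw.png');cv2.imwrite('pics/w21z.png',cv2.resize(a[60:240,320:500],None,fx=3,fy=3,interpolation=cv2.INTER_CUBIC))
s=arm.observe()
s21=dict(position=np.array([.4735,-.272,.2996]),ee_rot=np.array([.146,3.131,-.007]))
print('bar',tocase(tri([ray('wrist',(410,82),s21),ray('wrist',(318,170),s)])))
E
```

```text
bar [-123.67349127    0.37309879  111.14448427]
```

View pics/w22z.png

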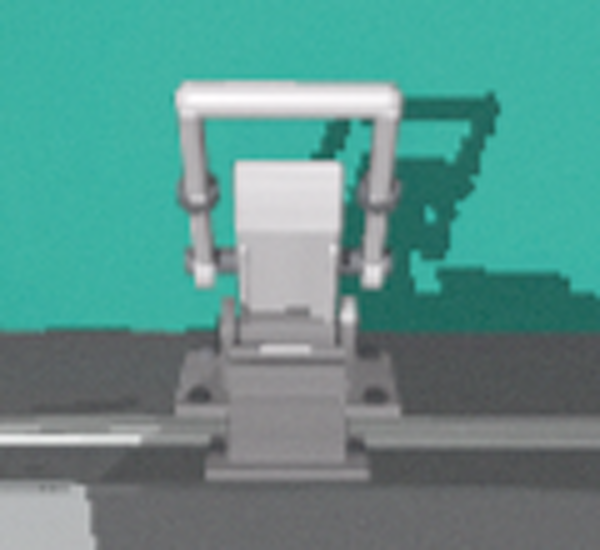

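View pics/w21z.png

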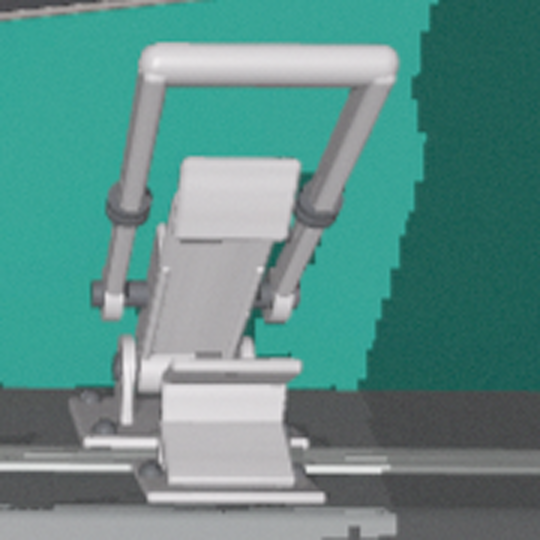

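The bar is at about (-124, 0, 115) with the lever near 2.3 rad. I'll use closed fingers from the outside to push the bar inward over the keeper.

```bash
python3 -m pendant '[[[40,0,0,0,0,0,1],[78,0,0,0,0,0,1],[78,0,50,0,0,0,1],[78,0,100,0,0,0,1],[78,0,130,0,0,0,1],[78,0,138,0,0,0,1],[78,0,138,0,0,0,1]]]' 10; python3 - <<'E'
from h import *
im,s=snap('wrist','w23');print(tocase(s['position']),s['force'],s['width'],s['joints']);snap('scene','s23',(220,180,420,330),4)
E
```

```text
clock: 36.4
position: [0.3483, -0.2187, 0.286]
ee_rot: [-0.147, -3.138, -0.002]
force: [0.0, 0.1, 0.5]
width: 0.002
[-153.23793383    0.36576566  286.02041721] [0.04582014 0.10009165 0.47994164] 0.002467195728615707 [ 1.03389828  0.34455984 -0.73075757  2.16591463  0.33775383  0.74438437
  1.55742194]
```

View pics/w23.png

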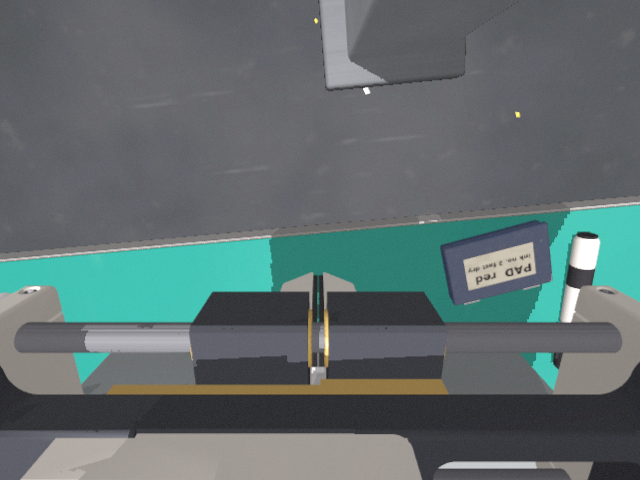

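View pics/s23.png

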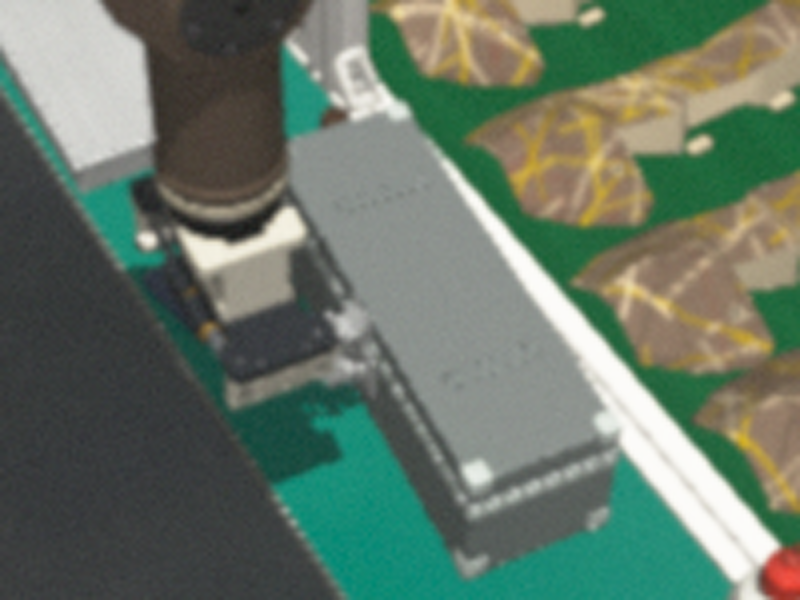

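```bash
python3 -m pendant '[[[-10,0,1,0,0,0,1],[-18,0,1,0,0,0,1],[-25,0,-1,0,0,0,1],[-32,0,-3,0,0,0,1],[-39,0,-5,0,0,0,1],[-46,0,-6,0,0,0,1],[-53,0,-6,0,0,0,1],[-60,0,-7,0,0,0,1],[-66,0,-7,0,0,0,1],[-66,0,-7,0,0,0,1]]]' 10; python3 - <<'E'
from h import *
im,s=snap('wrist','w24');print(tocase(s['position']),s['force'])
E
python3 -m pendant '[[[20,0,-10,0,0,0,1],[40,0,-60,0,0,0,1],[20,0,-110,0,0,0,1],[0,0,-130,0,0,0,1],[0,0,-130,0,0,0,1]]]' 10; python3 - <<'E'
from h import *
im,s=snap('wrist','w25');print(s['position'],s['ee_rot'],tocase(s['position']),s['force'])
E
```

```text
clock: 37.75
position: [0.414, -0.2247, 0.2932]
ee_rot: [0.147, 3.138, 0.0]
force: [0.2, 0.0, -0.5]
width: 0.004
[-87.23829924   0.56062071 293.20502148] [ 0.17099912  0.01653842 -0.45927333]
clock: 38.42
position: [0.4145, -0.2247, 0.4245]
ee_rot: [0.147, 3.135, -0.002]
force: [-0.7, 0.2, -1.0]
width: 0.0
[ 0.41450293 -0.22473096  0.42451912] [ 1.46683554e-01  3.13513379e+00 -1.94823128e-03] [-86.73952335   0.57857248 424.51912055] [-0.71823524  0.24597746 -1.04881094]
```

View pics/w25.png

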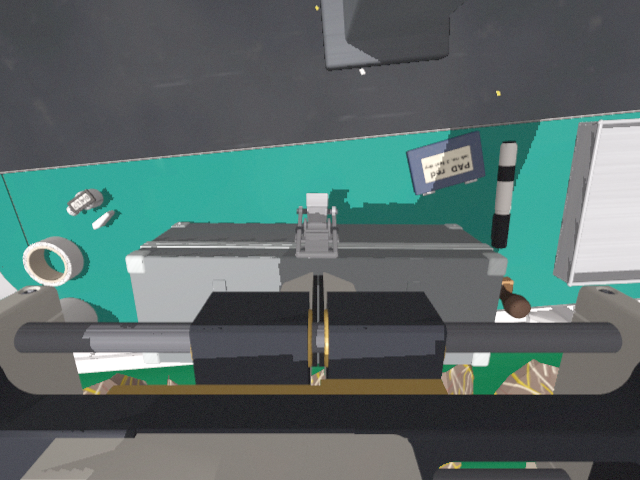

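The claw has flipped inward onto the lid side. I'll zoom in to see where the bar lies.

```bash
python3 - <<'E'
from h import *
a=cv2.imread('pics/w25_raw.png');cv2.imwrite('pics/w25z.png',cv2.resize(a[180:280,250:390],None,fx=5,fy=5,interpolation=cv2.INTER_CUBIC))
s=arm.observe()
print(proj('wrist',w(-71,0,105),s),proj('wrist',w(-60,0,121),s),proj('wrist',w(-57,-172,122),s),proj('wrist',w(-57,172,122),s))
im,_=snap('top','t25',(300,200,400,310),6)
E
```

```text
[316.77023732 239.64570693] [316.72731649 256.95202601] [124.21278675 260.2983452 ] [509.0361403  260.68868124]
```

View pics/w25z.png

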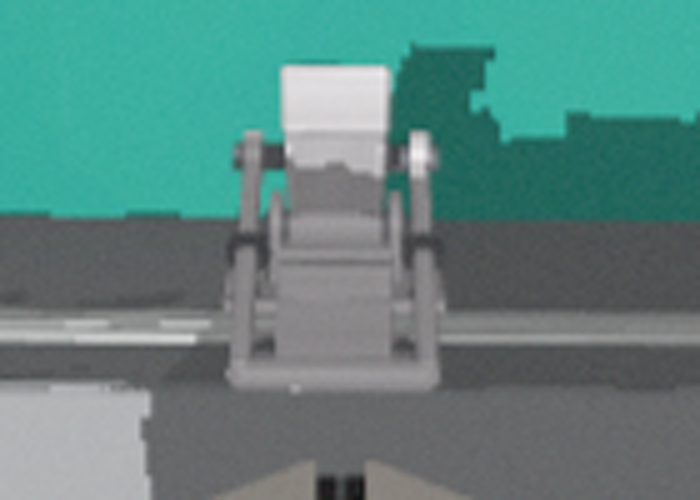

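```bash
python3 - <<'E'
from h import *
s=arm.observe()
for v in (68,75,130):
  px=(317,v/5+180)
  o,d=ray('wrist',px,s)
  for z in (.09,.1,.105,.11): 
    p=tocase(o+d*(z-o[2])/d[2]);r=np.hypot(p[0]+71,p[2]-60);print(v,p.round(1),'r',r.round(1),'a',np.degrees(np.arctan2(-(p[0]+71),p[2]-60)).round(1))
for a in (35,40,44,50):
  t=np.radians(a);print(a,proj('wrist',w(-71-58*np.sin(t),0,60+58*np.cos(t)),s))
for q in (2.2,2.3,2.4):
  t=np.radians(195)-q;print(q,'pin',proj('wrist',w(-71-18*np.sin(t),-17,60+18*np.cos(t)),s))
E
```

```text
68 [-112.8    0.3   90. ] r 51.5 a 54.3
68 [-114.6    0.3  100. ] r 59.2 a 47.5
68 [-115.6    0.3  105. ] r 63.3 a 44.7
68 [-116.5    0.3  110. ] r 67.6 a 42.3
75 [-111.5    0.3   90. ] r 50.4 a 53.5
75 [-113.4    0.3  100. ] r 58.3 a 46.6
75 [-114.3    0.3  105. ] r 62.4 a 43.9
75 [-115.2    0.3  110. ] r 66.8 a 41.5
130 [-101.     0.3   90. ] r 42.4 a 45.0
130 [-103.2    0.3  100. ] r 51.3 a 38.8
130 [-104.3    0.3  105. ] r 56.0 a 36.5
130 [-105.4    0.3  110. ] r 60.7 a 34.5
35 [316.6093507  206.64216906]
40 [316.61705131 201.51100798]
44 [316.62361863 197.61875035]
50 [316.63402039 192.19396341]
2.2 pin [300.07421159 213.61523529]
2.3 pin [300.00534146 214.69623991]
2.4 pin [299.94216323 215.91983134]
```

View pics/t25.png

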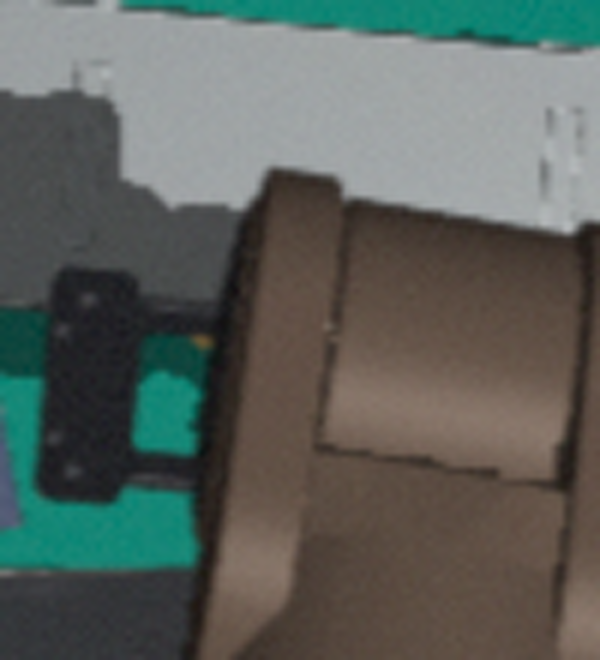

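The bar sits at about (-60,121) against the lid, inside the keeper. The lever is at about 48° from upright. Now I'll lower closed fingers behind the lever, between it and the keeper, and swing it out.

```bash
python3 -m pendant '[[[6,0,50,0,0,0,1],[6,0,100,0,0,0,1],[6,0,125,0,0,0,1],[6,0,140,0,0,0,1],[6,0,150,0,0,0,1],[6,0,151,0,0,0,1]]]' 10; python3 - <<'E'
from h import *
im,s=snap('wrist','w26',(200,150,440,330),3);print(tocase(s['position']),s['force']);snap('scene','s26',(270,210,370,290),6)
E
```

```text
clock: 39.28
position: [0.4075, -0.2242, 0.2721]
ee_rot: [-0.147, -3.138, -0.0]
force: [0.2, 0.2, -0.4]
width: 0.004
[-93.79665543   0.46916245 272.05938025] [ 0.19964133  0.18752367 -0.39030072]
```

View pics/w26.png

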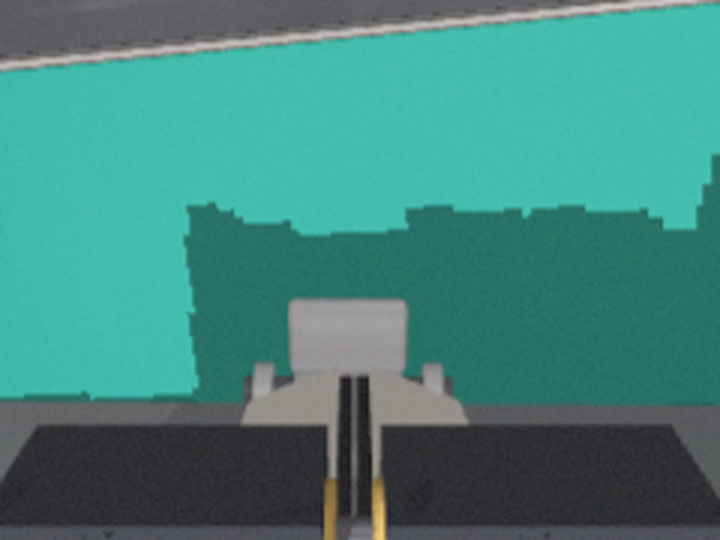

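View pics/s26.png

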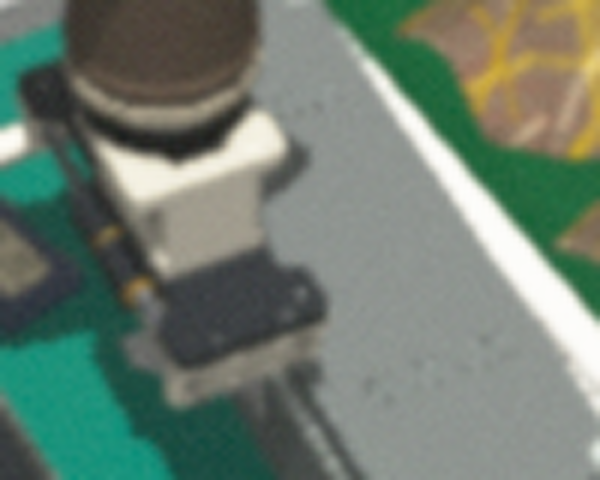

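```bash
python3 -m pendant '[[[5,0,1,0,0,0,1],[8,0,5,0,0,0,1],[11,0,9,0,0,0,1],[14,0,16,0,0,0,1],[17,0,24,0,0,0,1],[22,0,33,0,0,0,1],[27,0,40,0,0,0,1],[28,0,45,0,0,0,1],[28,0,47,0,0,0,1],[28,0,47,0,0,0,1]]]' 10; python3 - <<'E'
from h import *
im,s=snap('wrist','w27',(200,150,440,330),3);print(tocase(s['position']),s['force'],s['joints'])
E
```

```text
clock: 40.62
position: [0.3798, -0.2216, 0.2252]
ee_rot: [-0.147, -3.138, -0.0]
force: [-0.9, 0.0, -0.1]
width: 0.002
[-121.63340259    0.45567256  225.15388611] [-0.85650031  0.00682589 -0.13994823] [ 0.91075417  0.48473094 -0.6476494   2.16362242  0.49050352  0.63946365
  1.39295205]
```

View pics/w27.png

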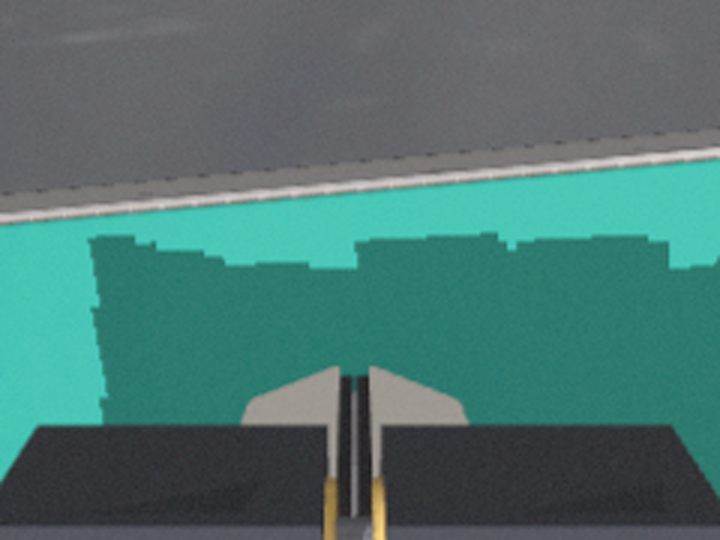

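The lever has gone down past the fingers. I'll back off and tilt the tool so its body clears the lid for the final press.

```bash
cat >> h.py <<'E'
def tip(x,y,z,tilt=0,L=178,s=None):
    r=down(180+YAW)*R.from_euler('y',-tilt,degrees=True)
    p=w(x,y,z)-r.apply([0,0,L/1e3])
    print('TCP',p.round(3));return delta(p,r,s)
def tipnow(L=178):
    s=arm.observe();return tocase(s['position']+R.from_rotvec(s['ee_rot']).apply([0,0,L/1e3])).round(1)
E
python3 - <<'E'
from h import *
for t in (0,10,20,30,35): print(t,tip(-145,0,95,t))
E
```

```text
TCP [ 0.356 -0.22   0.273]
0 (array([ 23.4,  -0.4, -47.7]), array([-0.   , -0.   ,  0.001]))
TCP [ 0.326 -0.217  0.27 ]
10 (array([ 54.3,  -0.4, -45. ]), array([ 0.   , -0.175,  0.001]))
TCP [ 0.296 -0.214  0.262]
20 (array([ 84.3,  -0.4, -37. ]), array([ 0.   , -0.349,  0.001]))
TCP [ 0.268 -0.211  0.249]
30 (array([112.4,  -0.4, -23.9]), array([ 0.   , -0.524,  0.001]))
TCP [ 0.255 -0.21   0.241]
35 (array([125.5,  -0.4, -15.5]), array([ 0.   , -0.611,  0.001]))
```

```bash
python3 -m pendant '[[[0,0,-25,0,0,0,1],[23,0,-48,0,0,0,1],[38,0,-47,0,-0.09,0,1],[54,0,-45,0,-0.175,0,1],[69,0,-42,0,-0.26,0,1],[84,0,-37,0,-0.35,0,1],[98,0,-31,0,-0.44,0,1],[112,0,-24,0,-0.524,0,1],[125,0,-16,0,-0.61,0,1],[125,0,-16,0,-0.61,0,1],[125,0,-16,0,-0.61,0,1]]]' 10; python3 - <<'E'
from h import *
im,s=snap('wrist','w28');print(s['position'],s['ee_rot'],tipnow(),s['force'],s['joints']);print(delta(s['position'],down(180+YAW))[1]);snap('scene','s28',(270,180,400,290),5);snap('top','t28',(300,200,400,310),5)
E
```

```text
clock: 42.05
position: [0.258, -0.2171, 0.2379]
ee_rot: [0.125, 2.665, -0.064]
force: [-0.8, -1.5, -0.2]
width: 0.005
[ 0.25798896 -0.21707318  0.23787432] [ 0.12478029  2.66518434 -0.06362637] [-162.   -10.8   79.5] [-0.83516325 -1.54249726 -0.16093496] [ 1.63210898  0.45620259 -1.16102843  2.52806144  1.71674801  0.21324531
  0.41137618]
[-0.025  0.477  0.003]
```

View pics/w28.png

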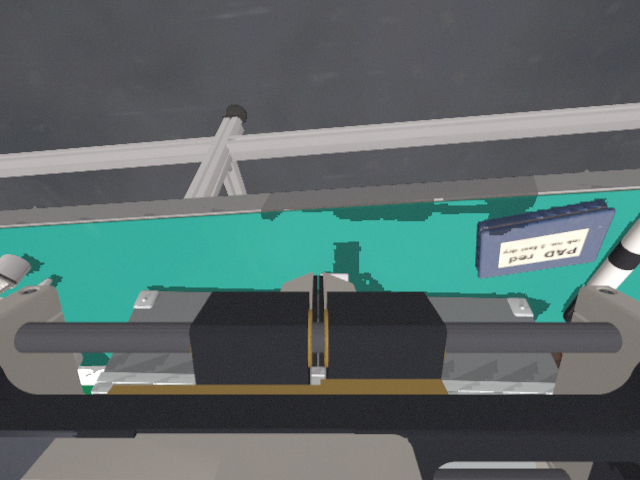

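View pics/s28.png

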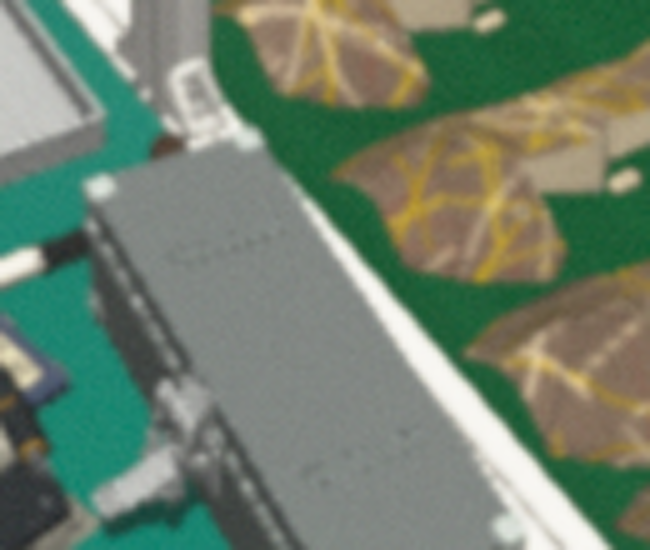

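```bash
python3 - <<'E'
from h import *
print(tip(-128,0,72,28))
E
```

```text
TCP [ 0.29  -0.214  0.229]
(array([-24.7,   6.8,  21.9]), array([-0.022, -0.017,  0.006]))
```

```bash
python3 -m pendant '[[[-12,3,11,0,0,0,1],[-25,7,22,-0.02,-0.02,0,1],[-25,7,22,-0.02,-0.02,0,1],[-25,7,22,-0.02,-0.02,0,1]]]' 10; python3 - <<'E'
from h import *
im,s=snap('wrist','w29');print(s['position'],tipnow(),s['force'],s['joints']);print(tip(-128,0,72,28))
E
```

```text
clock: 42.7
position: [0.2905, -0.2131, 0.2294]
ee_rot: [0.117, 2.648, -0.037]
force: [0.4, -0.1, -0.3]
width: 0.003
[ 0.29052205 -0.21311997  0.22940348] [-127.4   -0.2   72.5] [ 0.42658601 -0.055735   -0.27335034] [ 1.55298369  0.54589957 -1.18826355  2.4954389   1.77505957  0.30460629
  0.31432039]
TCP [ 0.29  -0.214  0.229]
(array([ 0.3, -0.3,  0.2]), array([-0.003,  0.002,  0.007]))
```

```bash
python3 - <<'E'
from h import *
import io,contextlib
s=arm.observe()
for a,r,f in [(112,42,28),(120,45,29),(130,46,30),(140,46,31),(150,46,32),(158,46,32),(165,46,32),(171,46,32),(175,46,32),(178,46,32)]:
    A=np.radians(a);F=np.radians(f)
    fx=-71-r*np.sin(A)+1.5*np.cos(A);fz=60+r*np.cos(A)+1.5*np.sin(A)
    tx=fx-9.5*np.cos(F);tz=fz-9.5*np.sin(F)
    with contextlib.redirect_stdout(io.StringIO()): d,rr=tip(tx,0,tz,f,s=s)
    print(a,'tip',round(tx),round(tz),d.round(0),rr)
E
```

```text
112 tip -119 41 [ 7. -0. 32.] [-0.003  0.002  0.007]
120 tip -119 34 [13. -0. 38.] [-0.003 -0.015  0.007]
130 tip -115 27 [17. -0. 46.] [-0.003 -0.032  0.007]
140 tip -110 21 [18. -0. 54.] [-0.003 -0.05   0.007]
150 tip -103 16 [17. -0. 62.] [-0.003 -0.067  0.007]
158 tip -98 13 [14. -0. 67.] [-0.003 -0.067  0.007]
165 tip -92 11 [10. -0. 71.] [-0.003 -0.067  0.007]
171 tip -88 10 [ 6. -0. 74.] [-0.003 -0.067  0.007]
175 tip -85 9 [ 4. -0. 76.] [-0.003 -0.067  0.007]
178 tip -82 9 [ 2. -0. 78.] [-0.003 -0.067  0.007]
```

```bash
python3 -m pendant '[[[4,0,15,0,0,0,1],[7,0,30,0,0,0,1],[10,0,35,0,-0.01,0,1],[13,0,39,0,-0.015,0,1],[15,0,43,0,-0.02,0,1],[17,0,47,0,-0.03,0,1],[18,0,51,0,-0.04,0,1],[18,0,55,0,-0.05,0,1],[18,0,55,0,-0.05,0,1]]]' 10; python3 - <<'E'
from h import *
im,s=snap('wrist','w30');print(tipnow(),s['force'],s['joints']);snap('scene','s30',(270,180,400,290),5)
E
```

```text
clock: 43.88
position: [0.3009, -0.2145, 0.172]
ee_rot: [0.115, 2.597, -0.038]
force: [0.1, -0.1, 1.9]
width: 0.004
[-1.09e+02 -1.00e-01  1.97e+01] [ 0.12731316 -0.14987222  1.90523195] [ 1.49511389  0.83172616 -1.21525742  2.53707403  2.13659684  0.5938987
  0.04087973]
```

View pics/s30.png

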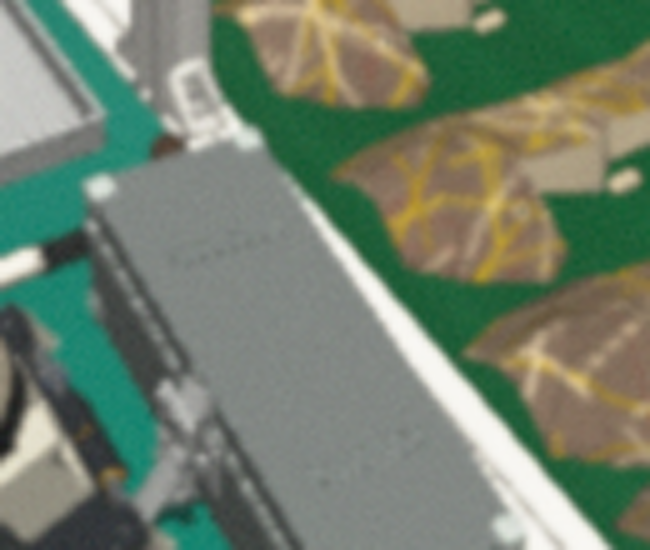

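View pics/w30.png

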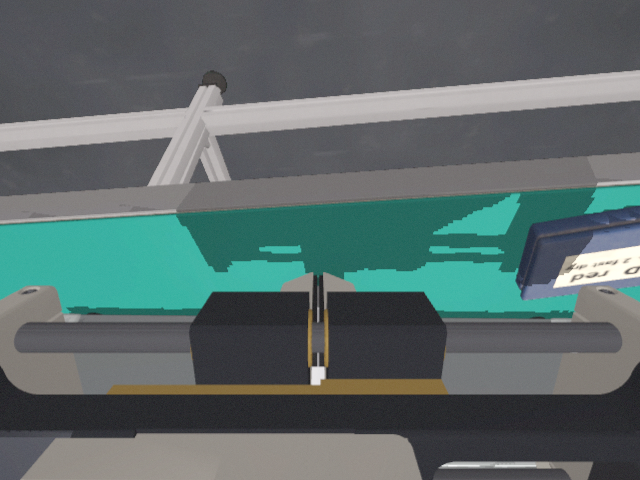

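```bash
python3 -m pendant '[[[0,0,4,0,-0.01,0,1],[-1,0,7,0,-0.015,0,1],[-3,0,10,0,-0.015,0,1],[-5,0,12,0,-0.015,0,1],[-8,0,15,0,-0.015,0,1],[-10,0,17,0,-0.015,0,1],[-12,0,18,0,-0.015,0,1],[-12,0,18,0,-0.015,0,1]]]' 10; python3 - <<'E'
from h import *
im,s=snap('wrist','w31');print(tipnow(),s['force'],s['joints']);print(tip(-85,0,9,32))
E
```

```text
clock: 44.98
position: [0.3207, -0.2163, 0.1633]
ee_rot: [0.113, 2.582, -0.04]
force: [-0.1, 0.1, 1.8]
width: 0.002
[-86.8  -0.2  12.3] [-0.05326696  0.08631415  1.77704961] [ 1.45213494  0.87717427 -1.20426183  2.51103421  2.16447273  0.63471375
  0.02348159]
TCP [ 0.322 -0.217  0.16 ]
(array([ 0.3, -0.1,  3.7]), array([-0.002, -0.001,  0.007]))
```

```bash
python3 -m pendant '[[[-1.7,0,1,0,0,0,1],[-3.4,0,2.1,0,0,0,1],[-3.4,0,2.1,0,0,0,1]]]' 10; python3 - <<'E'
from h import *
im,s=snap('wrist','w32');print(tipnow(),s['force'])
E
```

```text
clock: 45.4
position: [0.3234, -0.2164, 0.163]
ee_rot: [0.114, 2.584, -0.04]
force: [-9.1, -0.8, 8.6]
width: 0.004
[-84.3  -0.1  11.8] [-9.07861402 -0.83866515  8.55451383]
```

The push force rose to 9 N exactly at the home position. I'll press a touch more, then back out and check.

```bash
python3 -m pendant '[[[-1,0,0.6,0,0,0,1],[-1,0,0.6,0,0,0,1],[10,0,-6,0,0,0,1],[30,0,-20,0,0,0,1],[40,0,-60,0,0,0,1],[40,0,-100,0,0,0,1],[40,0,-100,0,0,0,1]]]' 10; python3 - <<'E'
from h import *
im,s=snap('wrist','w33');print(tipnow(),s['force'],s['position'],s['ee_rot']);snap('scene','s33',(270,180,400,290),5);print(tip(-130,0,290,0))
E
```

```text
clock: 46.32
position: [0.2423, -0.2175, 0.2335]
ee_rot: [0.113, 2.589, -0.043]
force: [-0.5, -0.6, -1.4]
width: 0.005
[-165.3   -9.    80.7] [-0.45209919 -0.5957556  -1.3794013 ] [ 0.24229207 -0.21754185  0.23345651] [ 0.11273609  2.58940594 -0.04348882]
TCP [ 0.371 -0.221  0.468]
(array([-232.8,    6.5, -134.4]), array([-0.001,  0.551,  0.007]))
```

View pics/w33.png

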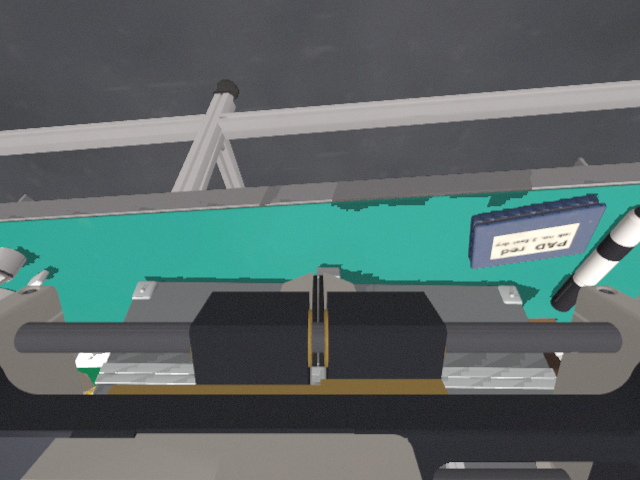

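View pics/s33.png

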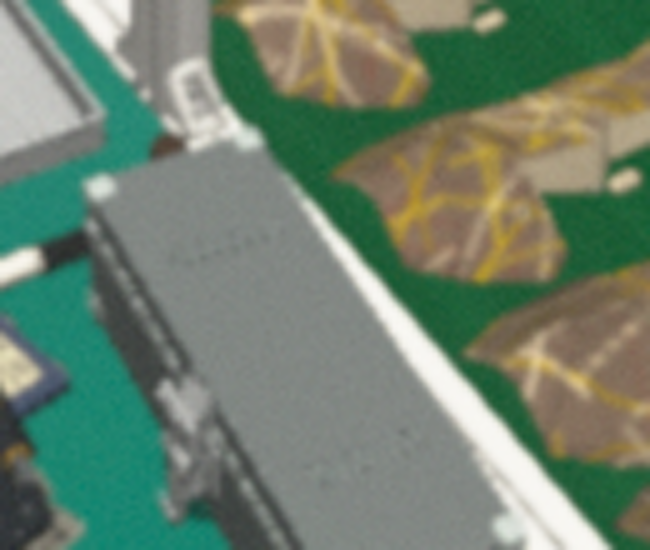

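The scene view shows the lever hanging along the case front. I'll move up for a close wrist view.

```bash
python3 -m pendant '[[[-20,0,-40,0,0.05,0,1],[-60,0,-80,0,0.14,0,1],[-100,2,-110,0,0.22,0,1],[-140,4,-125,0,0.32,0,1],[-180,5,-134,0,0.42,0,1],[-210,6,-134,0,0.5,0,1],[-233,6,-134,0,0.55,0,1],[-233,6,-134,0,0.55,0,1],[-233,6,-134,0,0.55,0,1]]]' 10; python3 - <<'E'
from h import *
im,s=snap('wrist','w34');print(s['position'],tipnow())
cv2.imwrite('pics/w34z.png',cv2.resize(im[:,:,::-1][190:310,240:400],None,fx=5,fy=5,interpolation=cv2.INTER_CUBIC))
for n,p in dict(keeper=(-71,0,105),home_end=(-71-58*np.sin(np.radians(175)),0,60+58*np.cos(np.radians(175))),pinL=(-66.3,-17,42.6),edge=(-57,0,122)).items():
    q=proj('wrist',w(*p),s);print(n,q,(q-[240,190])*5)
E
```

```text
clock: 47.55
position: [0.3733, -0.2211, 0.468]
ee_rot: [-0.13, -3.137, -0.008]
force: [1.0, -1.0, -0.1]
width: 0.004
[ 0.37331274 -0.22112654  0.4679833 ] [-122.8    2.5  295.2]
keeper [314.71928333 262.44697437] [373.59641664 362.23487187]
home_end [314.934561   231.01262452] [374.67280498 205.06312261]
pinL [301.47410969 247.30988389] [307.37054846 286.54941943]
edge [314.55616613 280.81600239] [372.78083063 454.08001195]
```

View pics/w34.png

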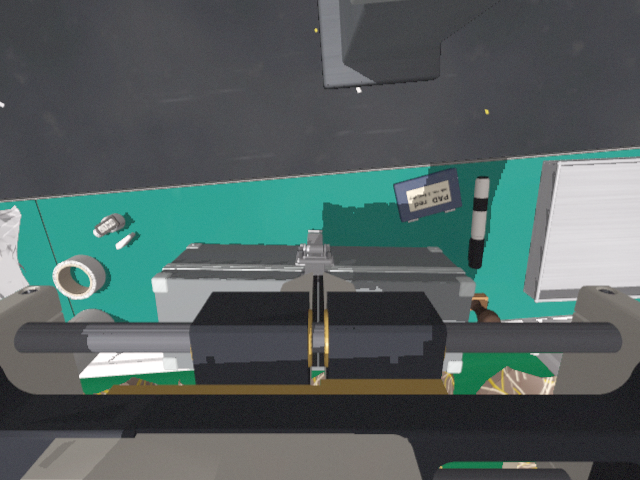

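View pics/w34z.png

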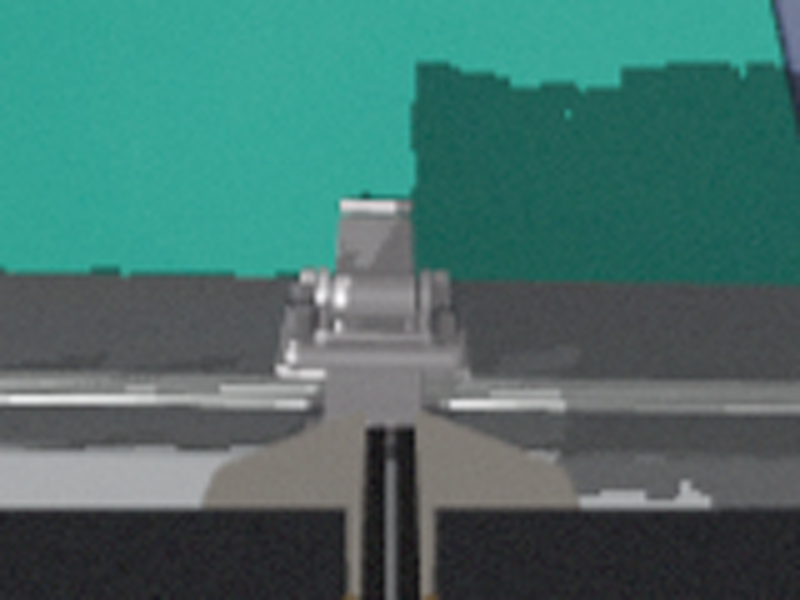

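```bash
python3 - <<'E'
from h import *
snap('top','t35')
arm.sign_off()
E
```

```text
the job is handed in; nothing more can be done
```

View pics/t35.png

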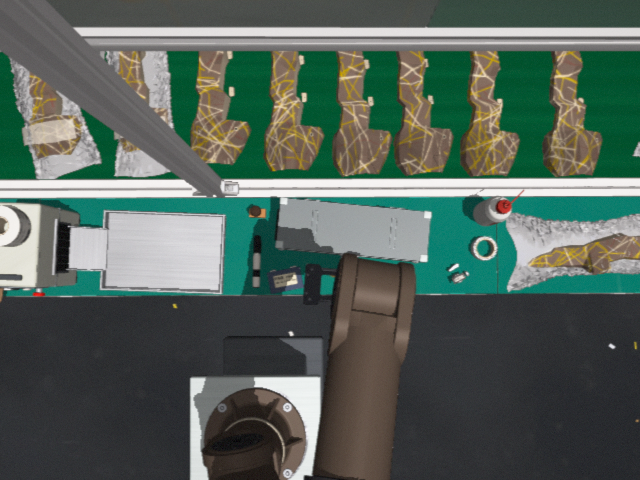

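All four cartons are in pockets 1–4 of the case, the lid is shut, the claw is hooked over the keeper, and the lever is pressed home. I handed the job in at about 48 s, and sign-off reports no verdict.

**Last checks:**
- **Latch:** in the final wrist view the bar and the lever end each show within about 2 px of where they should be when latched. The lever stopped against about 9 N right at its home position.
- **Lid:** its edge shows where it should be when shut. The press that closed it read 56 N at the wrist, through the closed fingertips.
- **Table:** the tray is empty, the bystanders look unmoved in the final top view, and the gripper is clear of everything.

**What disagreed:** the carton in pocket 2 was knocked into the pocket's corner while the robot was away. I measured it about 8 mm off in x and in y, roughly 11 mm in all, within the 16 mm limit. The x part is more than the pocket's 4.5 mm of play, so I take some of it as measuring error. I left it as it was, because there was no room for the fingers beside its neighbour. I did not look at the cartons again after the lid was shut.

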